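# Fill the feed tube through the funnel

## Task

Stand the loose funnel on the feed tube, spout in the tube and its collar resting flat on the tube's rim, without forcing it down. Then pick up the small red bin that holds the four grey blocks and tip them all through the funnel into the tube; if they jam in the funnel, work them loose. Leave the funnel home on the tube and set the empty bin upright back on the table; leave everything else where it is.

Things in the scene. Friction and masses are not known exactly. Their poses are not given: they have to be found in the camera images.
- tube: Feed tube: clear upright tube, 70 mm outside and 60 mm inside diameter, open at the top where it has a grey band, on a round dark steel foot (104 mm diameter, 8 mm thick) bolted to the table; it does not move. Origin: centre of the foot's underside, z up. Inner floor at z = 12 mm, rim at z = 110 mm.
- tube_mouth (a point): Centre of the tube's open mouth, at rim height (110 mm above the table), z up.
- funnel: Loose aluminium funnel, about 0.14 kg, standing on its spout end. Origin: centre of the spout's lower end, z up. Spout 55 mm outside, 50 mm inside diameter, z = 0 to 24 mm; flat collar, 78 mm diameter, around it at z = 20 to 24 mm; then a cone up to the 148 mm wide mouth at z = 84 mm, wall 2.5 mm. A black grip lug stands on the rim at the funnel's -x side.
- funnel_collar (a point): Centre of the underside of the funnel's collar, 20 mm above the spout's end; level with the tube's rim when the funnel is home. The spout has about 2 mm play all round in the tube; it may catch on the rim and must then be felt in.
- funnel_mouth (a point): Centre of the funnel's wide mouth, 84 mm above the spout's end.
- funnel_grip (a point): Point in the black lug to pinch: x = -79, y = 0, z = 110 mm in the funnel's frame; axes as the funnel's. The lug is 14 mm thick (x), 30 mm wide (y), z = 70 to 126 mm, so it rises 42 mm above the rim. Pinch it from above, fingers closing along the funnel's x, fingertips kept above the rim (z = 84 mm).
- bin: Small red bin, about 0.12 kg, 110 mm long (x), 62 mm wide outside (y), 50 mm high, walls 3 mm, floor 4 mm. Origin: centre of its underside, z up. Closed at the back (+x) and sides, open at the front (-x), where an 18 degree ramp rises from x = -22 mm to the lip. Its flat parallel sides can be gripped from above, or with a tilted tool, fingers closing along y.
- bin_lip (a point): Middle of the bin's pouring lip: x = -55 mm, y = 0, z = 14.7 mm in the bin's frame; axes as the bin's. The blocks slide out over it when the front is tipped down some 50 to 70 degrees; the friction is not known.
- block0_center (a point): Centre of grey block 0 (one of four alike: 23 x 19 x 17 mm, about 20 g); they lie in the small red bin at the start. They may hang up in the bin or jam in the funnel, which then has to be freed, for instance by lifting it some 15 mm by its lug and rocking it about 15 degrees each way.
- block1_center (a point): Centre of grey block 1 (one of four alike: 23 x 19 x 17 mm, about 20 g); they lie in the small red bin at the start. They may hang up in the bin or jam in the funnel, which then has to be freed, for instance by lifting it some 15 mm by its lug and rocking it about 15 degrees each way.
- block2_center (a point): Centre of grey block 2 (one of four alike: 23 x 19 x 17 mm, about 20 g); they lie in the small red bin at the start. They may hang up in the bin or jam in the funnel, which then has to be freed, for instance by lifting it some 15 mm by its lug and rocking it about 15 degrees each way.
- block3_center (a point): Centre of grey block 3 (one of four alike: 23 x 19 x 17 mm, about 20 g); they lie in the small red bin at the start. They may hang up in the bin or jam in the funnel, which then has to be freed, for instance by lifting it some 15 mm by its lug and rocking it about 15 degrees each way.
- breakers_a: Bystander: stack of three light grey breaker modules, 86 x 92 x 54 mm; origin at the underside. Leave alone.
- breakers_b: Bystander: stack of two breaker modules, 86 x 92 x 36 mm; origin at the underside. Leave alone.
- breaker_c: Bystander: one breaker module lying flat, 86 x 92 x 18 mm, in front of the robot; origin at the underside. Leave alone.
- big_bin: Bystander: larger empty red bin with four full walls, 150 x 110 x 75 mm; origin at the underside. Leave alone.
- jar: Bystander: closed grey jar with black cap, 66 mm diameter, 105 mm high; origin at the underside. Leave alone.
- driver: Bystander: red power screwdriver lying down, 250 mm long, 42 mm high; origin below its middle. Leave alone.
Mind the look-alikes: they are no part of the job. Leave any blue look-alike of the bin alone. What is shaped like the funnel but orange is not meant.

How it is judged:
By the outcome, as a careful person would: the job done as asked, in the order asked, and still so for the second after the job is handed in, with the robot touching nothing.
It also fails if it takes over 72 s, if anything falls off the work surface, if the arm or the gripper's body presses on something with over 40 N, if the wrist force passes 120 N, or if a joint passes its speed limit or range.

## Robot

A 6-joint arm with a two-finger parallel gripper is mounted at the origin on the work surface. World frame = base frame: x ahead of the robot, y to its left, z up, the work surface at z = 0. Lengths are in m, angles in rad, forces in N, time in s.
With the tool pointing down it reaches from about 0.275 to 0.775 m from the base axis. Payload 14.6 kg.
Tool frame: the origin (TCP) lies between the finger pads; the fingertips stand 17 mm ahead of it and the grasp point (between the pads) lies 2 mm behind it; z points along the fingers, y is the direction in which the jaws open and shut (so a half turn about z gives the same grasp; the last joint's range is limited). The gripper opens to 85 mm and grips with 20 to 120 N. Pads are 22 mm wide; open, the fingers measure 114 mm over their backs; the gripper's body (76 mm by 85 mm) begins 54 mm behind the grasp point. The pads swing forward as they close: fully open they stand 13 mm farther back than shut.
Start: joints at [1.14, 0.263, -0.048, 1.259, 0, 1.415], TCP at [0.143, 0.505, 0.248] pointing down, gripper open.
Joint ranges: [-2.65, 2.65], [-0.89, 1.7], [-1.18, 1.37], [-2.13, 2.11], [-1.35, 1.29], [-3.14, 3.14]. Speed limits (rad/s): [1.89, 1.89, 2.57, 2.79, 3.14, 3.14].

## Interface

Orientations are given as a unit quaternion [w, x, y, z].
In Python, from plant import monitor, eyes, bot, nets gives the robot as it stands.
- The arm moves only by the tool carry_out, never from a script. Its argument "steps" is a list that holds one entry, the list of rows, each a list of 5 numbers: the closure, from 0 (fully open) to 1 (shut), then the shift along the world's x, y, z in cm, then the turn about the world's z in degrees. In form: [[[jaw, tx, ty, tz, roll], ...]]. A call has 1 to 5 rows; each row is the pose to reach, as a shift and turn from the pose measured when the call began; what a row does not reach only later rows make up. A row lasts 1/12 s, in which the tool goes at most 41.7 mm and 7.16 degrees, less where a joint would pass 70% of its speed; a pose out of reach is approached as far as the arm can. A call with a gripper value outside its range is refused whole. The fingers move at their own pace and stop on an object; the grip force is fixed at half the most. Time passes only in rows, so rows that repeat a pose let the fingers close. It gives the time, the measured TCP pose, the force and the opening at its end, in the units of the state.
- monitor.observe(): the state, without advancing time (a new reading comes with each control period).
- eyes.read_camera(name): name is "side" or "top" or "wrist"; returns a dict with "img" (420x560x3 uint8, red, green, blue), "fx", "fy", "cx", "cy" (pixels), "T" (4x4, takes a point from camera to world coordinates); the wrist camera has in their place "mount" (4x4, takes a point from camera to tool coordinates, whose origin is the TCP and whose axes are the flange's). Camera axes: x right, y down, z forward; pixel columns grow to the right and rows downward; lengths in m; the calibration is good to about 2 mm. A picture is of the moment at which its call begins: read the wrist's pose just before it. There is no depth.
- bot.job_done(): hands the job in, once; it reports no verdict.
Trained networks look in a picture, given as the dict that the camera call returned (one of the last four; its "shot" number tells which), for a name from the list of things; names that differ only in an ending like _2 or _b are one class to them, and where a whole thing is asked for, a point or a joint stands for the part that bears it (a point fixed in the world has none). Each returns a list of dicts, best first, with "p" (0 to 1); they miss things now and then, are a little off and sometimes report something else, mostly with a low value. They report only what shows in the picture. A call takes as long as a camera call. They do not tell look-alikes from the thing itself.
- nets.spot_in(picture, thing): "position" ([column, row] in pixels, amid what is visible of it).
The state is a dict: "clock": time; "joint_pos": joint angles; "joint_velocities": joint speeds; "tau": joint torques, N m; "tool_pos": TCP position; "orientation": TCP orientation; "force": force on the tool from outside, world axes, zero at the start; "ft_torque": the same for the moment, N m; "gripper_width": opening from 0.0 (shut) to 1.0 (fully open).
Only numpy, scipy, OpenCV 4.12 (cv2) and the standard library are available. Lean on these libraries where they do the work, as an engineer would, in place of code of your own. Each camera call takes 0.05 s, during which the arm holds its last target. There are 200 camera calls.

## Working session

There is one attempt and no reset: what is moved stays moved. The work goes in short steps, Python scripts to look and compute and a tool call to move; the robot and the scene stay as the last step left them, time stands still between calls to the robot, and variables do not carry over. Pictures are saved under pics/ and viewed, about 8 in all and at most 12, crops included, and the job is handed in when it is done.

Besides the shell and the picture viewer there is one more tool, called after "Request:" as name([rows], argument=value, ...), one row to a line, values as JSON. carry_out: Moves the arm, as the interface text tells. Its arguments: {"type":"object","properties":{"steps":{"type":"array","items":{"type":"array","items":{"type":"array","items":{"type":"number"}}}}},"required":["steps"]}

```bash
mkdir -p pics; ls; cat > h.py <<'E'
import numpy as np, cv2
from scipy.spatial.transform import Rotation as R
from plant import monitor, eyes, bot, nets
def save(c,n): cv2.imwrite('pics/'+n,cv2.cvtColor(c['img'],cv2.COLOR_RGB2BGR))
def camT(c,s=None):
    if 'T' in c: return np.array(c['T'])
    q=s['orientation']; T=np.eye(4); T[:3,:3]=R.from_quat([q[1],q[2],q[3],q[0]]).as_matrix(); T[:3,3]=s['tool_pos']
    return T@np.array(c['mount'])
def atz(c,uv,z,s=None):
    T=camT(c,s); d=T[:3,:3]@np.array([(uv[0]-c['cx'])/c['fx'],(uv[1]-c['cy'])/c['fy'],1]); o=T[:3,3]
    return o+d*(z-o[2])/d[2]
def proj(c,p,s=None):
    q=np.linalg.inv(camT(c,s))@np.append(p,1); return np.array([c['cx']+c['fx']*q[0]/q[2],c['cy']+c['fy']*q[1]/q[2]])
E
python3 - <<'E'
from h import *
s=monitor.observe(); print(s)
for n in('top','side'):
    c=eyes.read_camera(n); save(c,n+'0.png'); print(n,c['fx'],np.round(camT(c),3).tolist())
    for t,z in(('tube_mouth',.11),('funnel',.05),('funnel_mouth',.084),('funnel_collar',.02),('funnel_grip',.11),('bin',.025),('bin_lip',.0147),('block0_center',.02)):
        for r in nets.spot_in(c,t)[:4]:
            print(t,np.round(r['position']),round(r['p'],2),np.round(atz(c,r['position'],z)[:2],3))
a=cv2.imread('pics/top0.png');b=cv2.imread('pics/side0.png')
E
```

```text
pics
{'clock': 0.0, 'joint_pos': array([ 1.13969001e+00,  2.63534522e-01, -4.89179718e-02,  1.25940608e+00,
       -8.13679774e-06,  1.41547069e+00]), 'joint_velocities': array([-0.0003713 , -0.00060922,  0.00180594, -0.00135378,  0.00135748,
        0.00102881]), 'tau': array([-3.41485218e-03, -6.37617302e+01,  3.84566188e+01,  1.39017164e-02,
       -1.88837034e-04,  5.69373668e-06]), 'tool_pos': array([0.14287086, 0.50492608, 0.24782604]), 'orientation': array([-1.49616847e-04,  1.37453766e-01,  9.90508041e-01, -5.09629646e-04]), 'force': array([-0.066951  ,  0.07281624,  0.74132012]), 'ft_torque': array([-0.00589226, -0.01645027,  0.04171951]), 'gripper_width': 1.0021094787109652}
top 493.1459962425105 [[-0.001, -0.99, 0.141, 0.283], [-1.0, 0.003, 0.011, -0.009], [-0.011, -0.141, -0.99, 1.571], [0.0, 0.0, 0.0, 1.0]]
tube_mouth [273. 198.] 0.74 [0.549 0.028]
funnel [367. 226.] 0.86 [ 0.472 -0.262]
funnel [367. 299.] 0.64 [ 0.247 -0.256]
funnel_mouth [368. 302.] 0.7 [ 0.238 -0.251]
funnel_mouth [367. 221.] 0.62 [ 0.483 -0.257]
funnel_mouth [113. 231.] 0.58 [0.454 0.516]
funnel_coll
[... 437 characters left out ...]
1, -0.17, 0.218, 0.149], [-0.276, -0.597, 0.754, -1.071], [0.001, -0.784, -0.62, 1.011], [0.0, 0.0, 0.0, 1.0]]
tube_mouth [310. 212.] 0.71 [ 0.544 -0.042]
funnel [237. 281.] 0.85 [ 0.257 -0.219]
funnel [307. 266.] 0.64 [ 0.478 -0.219]
funnel [380. 344.] 0.15 [ 0.57  -0.531]
funnel_mouth [306. 268.] 0.76 [ 0.461 -0.255]
funnel_mouth [235. 283.] 0.65 [ 0.247 -0.256]
funnel_collar [308. 268.] 0.73 [ 0.487 -0.204]
funnel_collar [235. 282.] 0.71 [ 0.253 -0.195]
funnel_grip [237. 280.] 0.63 [ 0.252 -0.268]
bin [265. 178.] 0.79 [0.477 0.314]
bin [220. 184.] 0.74 [0.296 0.322]
bin_lip [223. 184.] 0.77 [0.306 0.333]
bin_lip [260. 183.] 0.58 [0.454 0.301]
block0_center [364. 244.] 0.47 [ 0.707 -0.151]
```

View pics/top0.png

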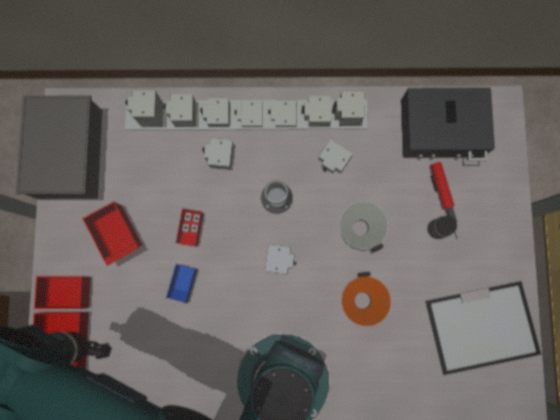

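View pics/side0.png

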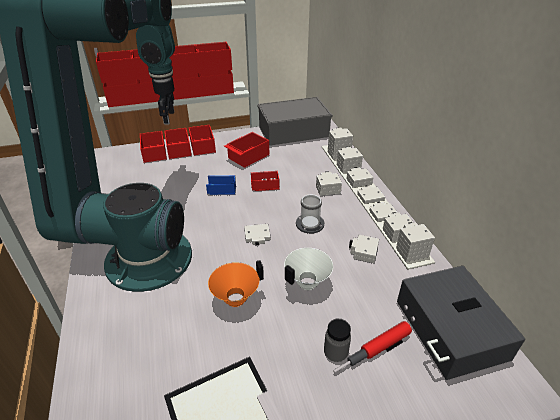

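The top view shows the tube at about (277,195). The aluminium funnel is at (363,227) with its lug at (376,248), and the red bin with the blocks is at (190,228). The blue bin and the orange funnel are look-alikes. I'll move over the funnel to measure it with the wrist camera.

Request:
carry_out([
  [[0,12,-12,5,-36],[0,12,-12,5,-36],[0,12,-12,5,-36],[0,12,-12,5,-36],[0,12,-12,5,-36]],
])

```text
clock: 1.32
tool_pos: [0.2659, 0.3825, 0.3]
orientation: [0.001, 0.439, 0.898, 0.001]
force: [-0.8, 0.7, 0.3]
gripper_width: 1.0
```

Request:
carry_out([
  [[0,14,-14,0,-6],[0,14,-14,0,-6],[0,14,-14,0,-6],[0,14,-14,0,-6],[0,14,-14,0,-6]],
])

```text
clock: 1.73
tool_pos: [0.4073, 0.2404, 0.3001]
orientation: [0.001, 0.486, 0.874, 0.001]
force: [0.3, 0.8, 0.5]
gripper_width: 1.001
```

Request:
carry_out([
  [[0,0,-20,0,0],[0,0,-20,0,0],[0,0,-20,0,0],[0,0,-20,0,0],[0,0,-20,0,0]],
])

```text
clock: 2.15
tool_pos: [0.4068, 0.0382, 0.3003]
orientation: [0.001, 0.486, 0.874, 0.001]
force: [1.0, -0.4, -0.4]
gripper_width: 1.001
```

Request:
carry_out([
  [[0,0,-20,0,0],[0,0,-20,0,0],[0,0,-20,0,0],[0,0,-20,0,0],[0,0,-20,0,0]],
])

```text
clock: 2.57
tool_pos: [0.4062, -0.1644, 0.3005]
orientation: [0.002, 0.487, 0.874, 0.001]
force: [0.3, 0.6, 0.1]
gripper_width: 1.002
```

Request:
carry_out([
  [[0,2,-10,2,0],[0,2,-10,2,0],[0,2,-10,2,0],[0,2,-10,2,0],[0,2,-10,2,0]],
])

```text
clock: 2.98
tool_pos: [0.4262, -0.2653, 0.3201]
orientation: [0.001, 0.487, 0.873, 0.001]
force: [0.3, 0.7, -0.1]
gripper_width: 1.009
```

```bash
python3 - <<'E'
from h import *
s=monitor.observe(); c=eyes.read_camera('wrist'); save(c,'w1.png'); print(s['clock'],s['tool_pos'],s['orientation'],c['fx'],np.round(c['mount'],3).tolist())
for t,z in(('funnel_mouth',.084),('funnel_grip',.11),('funnel_collar',.02)):
    for r in nets.spot_in(c,t)[:2]: print(t,np.round(r['position']),round(r['p'],2),np.round(atz(c,r['position'],z,s)[:2],4))
E
```

```text
2.9833 [ 0.42621169 -0.26534995  0.32007734] [0.00139977 0.48731357 0.87322539 0.0009723 ] 297.85522984381646 [[0.0, -0.965, -0.262, 0.067], [1.0, 0.0, -0.0, -0.0], [0.0, -0.262, 0.965, -0.126], [0.0, 0.0, 0.0, 1.0]]
funnel_mouth [318. 191.] 0.77 [ 0.4719 -0.2426]
funnel_mouth [144.  85.] 0.62 [ 0.2379 -0.2442]
funnel_grip [314. 197.] 0.8 [ 0.4667 -0.2482]
funnel_grip [144.  86.] 0.79 [ 0.2495 -0.2427]
funnel_collar [314. 191.] 0.87 [ 0.4825 -0.2514]
funnel_collar [145.  87.] 0.75 [ 0.2127 -0.2518]
```

View pics/w1.png

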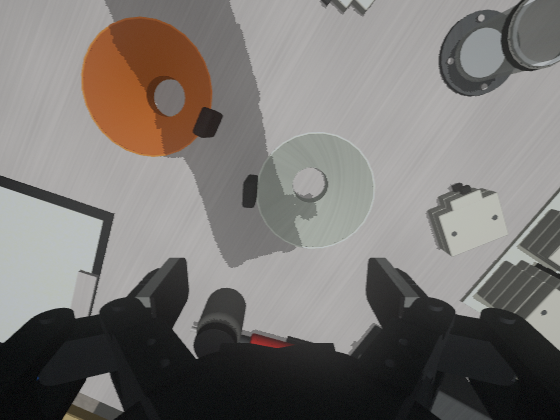

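The wrist view shows the funnel rim circle centred near (316,190) and its black lug at (250,191). The tube is cut off at top right, so I'll shift to bring it into view.

Request:
carry_out([
  [[0,7,15,0,0],[0,7,15,0,0],[0,7,15,0,0],[0,7,15,0,0],[0,7,15,0,0]],
])

```text
clock: 3.6
tool_pos: [0.4974, -0.1068, 0.3209]
orientation: [0.002, 0.483, 0.876, 0.002]
force: [-0.4, -0.4, -0.2]
gripper_width: 1.0
```

```bash
cat >> h.py <<'E'
def circles(c,r0,r1,uv=None,d=60,p2=25):
    g=cv2.GaussianBlur(cv2.cvtColor(c['img'],cv2.COLOR_RGB2GRAY),(3,3),0)
    k=cv2.HoughCircles(g,cv2.HOUGH_GRADIENT_ALT if False else cv2.HOUGH_GRADIENT,1,3,param1=100,param2=p2,minRadius=r0,maxRadius=r1)
    k=[] if k is None else k[0]
    return [x for x in k if uv is None or np.hypot(*(x[:2]-uv))<d]
def dark(c,uv,d,th=60):
    g=c['img'].max(2); m=np.zeros_like(g); u,v=map(int,uv); m[v-d:v+d,u-d:u+d]=(g[v-d:v+d,u-d:u+d]<th)*255
    n,l,st,ce=cv2.connectedComponentsWithStats(m); i=1+st[1:,4].argmax(); return ce[i],st[i],cv2.minAreaRect(np.argwhere(l==i)[:,::-1].astype(np.float32))
E
python3 - <<'E'
from h import *
s0={'tool_pos':[0.42621169,-0.26534995,0.32007734],'orientation':[0.00139977,0.48731357,0.87322539,0.0009723]}
s=monitor.observe(); c=eyes.read_camera('wrist'); save(c,'w2.png'); print(s['clock'],s['tool_pos'],s['orientation'])
w1=dict(c); w1['img']=cv2.cvtColor(cv2.imread('pics/w1.png'),cv2.COLOR_BGR2RGB)
for k in circles(w1,50,65,np.array([316,190]),20)[:4]: print('rim',k,atz(w1,k[:2],.084,s0))
for k in circles(w1,14,22,np.array([310,184]),20)[:4]: print('spout',k,atz(w1,k[:2],.024,s0))
ce,st,mr=dark(w1,(250,191),25); print('lug',ce,st,mr,atz(w1,ce,.11,s0),atz(w1,ce,.126,s0))
for r in nets.spot_in(c,'tube_mouth')[:2]: print(r,atz(c,r['position'],.11,s))
print(proj(c,[.549,.028,.11],s))
for k in circles(c,22,60,proj(c,[.549,.028,.11],s),40)[:6]: print('tube',k,atz(c,k[:2],.11,s))
t=eyes.read_camera('top')
for k in circles(t,20,30,np.array([363,227]),15,15)[:3]: print('top rim',k,atz(t,k[:2],.084))
E
```

```text
3.6 [ 0.4974122  -0.10680546  0.32085403] [0.00177826 0.48317364 0.87552106 0.00171492]
rim [316.5 189.5  56.1] [ 0.46958012 -0.24167392  0.084     ]
rim [316.5 193.5  59.6] [ 0.4723726  -0.24586017  0.084     ]
rim [314.5 186.5  58.5] [ 0.46540337 -0.23984655  0.084     ]
rim [310.5 189.5  62. ] [ 0.46327672 -0.24556189  0.084     ]
spout [309.5 182.5  14.7] [ 0.46851279 -0.24392606  0.024     ]
lug [249.77750611 190.95354523] [243 175  15  33 409] ((249.60842895507812, 190.87391662597656), (13.43683910369873, 32.527793884277344), 3.814074993133545) [ 0.39973827 -0.28087715  0.11      ] [ 0.39930351 -0.27744288  0.126     ]
{'position': [373.5, 129.3], 'p': 0.94} [0.55043616 0.00794152 0.11      ]
[383.72498489 112.16814361]
tube [387.5 126.5  34.1] [0.56155781 0.0184248  0.11      ]
tube [368.5 130.5  39. ] [0.54657903 0.00401754 0.11      ]
tube [389.5 130.5  33.5] [0.56599298 0.01626233 0.11      ]
tube [393.5 131.5  31.9] [0.5703462  0.01776265 0.11      ]
tube [365.5 130.5  37.2] [0.54380657 0.00226889 0.11      ]
tube [391.5 125.5  32.1] [0.56459723 0.02157688 0.11      ]
```

View pics/w2.png

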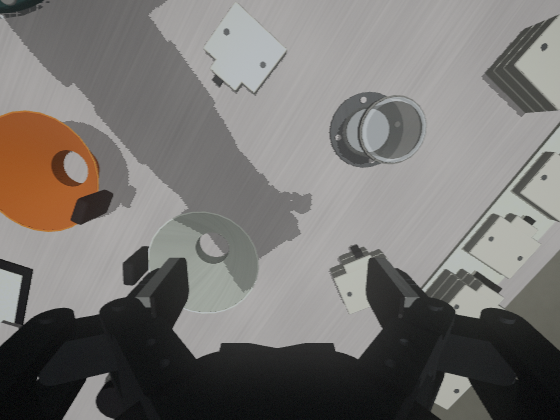

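The tube's band ring sits at about (393,130) with radius near 34, and the foot is at (363,130). I'll refine both circles by fitting the model to the edges.

```bash
cat >> h.py <<'E'
def fitc(c,s,xy,rz,w=.02):
    g=cv2.GaussianBlur(cv2.cvtColor(c['img'],cv2.COLOR_RGB2GRAY),(0,0),1).astype(np.float32)
    m=np.minimum(np.hypot(cv2.Sobel(g,5,1,0),cv2.Sobel(g,5,0,1)),80)
    T=np.linalg.inv(camT(c,s)); a=np.linspace(0,2*np.pi,120)
    def sc(x,y):
        t=0
        for r,z in rz:
            P=np.c_[x+r*np.cos(a),y+r*np.sin(a),0*a+z]@T[:3,:3].T+T[:3,3]
            t+=cv2.remap(m,(c['cx']+c['fx']*P[:,0]/P[:,2]).astype(np.float32)[None],(c['cy']+c['fy']*P[:,1]/P[:,2]).astype(np.float32)[None],1).mean()
        return t
    for st in(w/6,.0005):
        n=6; xy=max(((xy[0]+i*st,xy[1]+j*st) for i in range(-n,n+1) for j in range(-n,n+1)),key=lambda p:sc(*p))
    return np.round(xy,4),round(float(sc(*xy)),1)
E
python3 - <<'E'
from h import *
s0={'tool_pos':[0.42621169,-0.26534995,0.32007734],'orientation':[0.00139977,0.48731357,0.87322539,0.0009723]}
s=monitor.observe(); c=eyes.read_camera('wrist')
w1=dict(c); w1['img']=cv2.cvtColor(cv2.imread('pics/w1.png'),cv2.COLOR_BGR2RGB)
t=eyes.read_camera('top'); sd=eyes.read_camera('side')
for n,cc,ss in(('w1',w1,s0),('w2',c,s),('top',t,None),('side',sd,None)):
    print(n,'funnel',fitc(cc,ss,(.469,-.243),[(.074,.084)]))
    if n!='w1': print(n,'tube',fitc(cc,ss,(.57,.018),[(.035,.11),(.03,.11)]),'foot',fitc(cc,ss,(.57,.018),[(.052,.008)]))
for cc,ss,uv in((w1,s0,(250,191)),(c,s,(135,265))):
    ce,st,mr=dark(cc,uv,22); print('lug',ce,st,atz(cc,ce,.105,ss),atz(cc,ce,.126,ss))
E
```

```text
w1 funnel (array([ 0.4718, -0.2492]), 37.7)
w2 funnel (array([ 0.47  , -0.2463]), 34.0)
w2 tube (array([0.5695, 0.02  ]), 122.2) foot (array([0.569, 0.019]), 71.0)
top funnel (array([ 0.4657, -0.2402]), 30.5)
top tube (array([0.5662, 0.0208]), 141.2) foot (array([0.5695, 0.0223]), 78.9)
side funnel (array([ 0.469 , -0.2435]), 69.8)
side tube (array([0.5695, 0.017 ]), 158.3) foot (array([0.5677, 0.01  ]), 78.5)
lug [249.77750611 190.95354523] [243 175  15  33 409] [ 0.39987336 -0.28195293  0.105     ] [ 0.39930269 -0.27744544  0.126     ]
lug [139.13374806 263.61275272] [127 244  25  39 643] [ 0.39975279 -0.28144691  0.105     ] [ 0.40345155 -0.2675705   0.126     ]
```

Request:
carry_out([
  [[0,-9.8,-17.5,-6,-3.5],[0,-9.8,-17.5,-6,-3.5],[0,-9.8,-17.5,-6,-3.5],[0,-9.8,-17.5,-6,-3.5],[0,-9.8,-17.5,-6,-3.5]],
])

```text
clock: 4.32
tool_pos: [0.3965, -0.2896, 0.2609]
orientation: [0.002, 0.514, 0.858, 0.001]
force: [2.5, -0.6, 0.4]
gripper_width: 0.993
```

```bash
python3 - <<'E'
from h import *
s=monitor.observe(); print(s['tool_pos'],s['orientation'])
c=eyes.read_camera('wrist'); save(c,'w3.png')
q=s['orientation'];print(2*np.degrees(np.arctan2(q[2],q[1]))-90)
print(proj(c,[.3997,-.2815,.11],s),fitc(c,s,(.469,-.244),[(.074,.084)]))
print([(r['position'],r['p'],atz(c,r['position'],.105,s)) for r in nets.spot_in(c,'funnel_grip')[:2]])
E
```

```text
[ 0.39645534 -0.28955877  0.26085446] [2.03700150e-03 5.13647795e-01 8.57998430e-01 6.98388777e-04]
28.185611937077994
[283.67077401 197.7467196 ] (array([ 0.4703, -0.2493]), 41.9)
[([361.7, 192.0], 0.78, array([ 0.4638795 , -0.24196311,  0.105     ])), ([150.4, 77.3], 0.6, array([ 0.24675816, -0.24296432,  0.105     ]))]
```

View pics/w3.png

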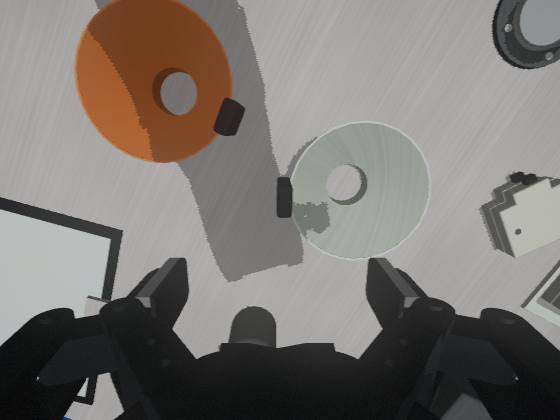

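The lug sits exactly where predicted, at (284,197), and its edges line up with the image axes. I'll descend onto it.

Request:
carry_out([
  [[0,0.3,0.8,-4,0],[0,0.3,0.8,-8,0],[0,0.3,0.8,-12,0],[0,0.3,0.8,-12,0],[0,0.3,0.8,-12,0]],
])

```text
clock: 4.83
tool_pos: [0.397, -0.2835, 0.1395]
orientation: [-0.001, 0.517, 0.856, 0.001]
force: [-0.0, 0.4, 1.5]
gripper_width: 1.001
```

```bash
python3 - <<'E'
from h import *
s=monitor.observe(); print(s['clock'],s['tool_pos'],s['force'])
c=eyes.read_camera('wrist');p=proj(c,[.3997,-.2815,.12],s);print(p)
try: ce,st,mr=dark(c,p,30);print(ce,st,atz(c,ce,.12,s))
except Exception as e: print(e)
E
```

```text
4.8333 [ 0.39699512 -0.28350659  0.13946556] [-0.04192422  0.43527169  1.48055329]
[283.61895803 261.15129086]
[284.18241904 260.16721745] [ 271  231   27   60 1513] [ 0.39969751 -0.28086412  0.12      ]
```

Confirmed. I'll finish the descent and close.

Request:
carry_out([
  [[0,0.3,0.2,-1.5,0],[0,0.3,0.2,-2.7,0],[0,0.3,0.2,-2.7,0],[0.6,0.3,0.2,-2.7,0],[1,0.3,0.2,-2.7,0]],
])

```text
clock: 5.3
tool_pos: [0.4018, -0.2832, 0.1161]
orientation: [0.002, 0.516, 0.856, 0.0]
force: [0.3, 1.2, 0.5]
gripper_width: 0.751
```

Request:
carry_out([
  [[1,0,0,0,0],[1,0,0,0,0],[1,0,0,0,0],[1,0,0,0,0],[1,0,0,0,0]],
])

```text
clock: 5.72
tool_pos: [0.4018, -0.2833, 0.1162]
orientation: [0.002, 0.516, 0.856, 0.0]
force: [-1.2, -1.1, 2.7]
gripper_width: 0.153
```

Request:
carry_out([
  [[1,0,0,0,0],[1,0,0,0,0],[1,0,0,1,0],[1,0,0,3,0],[1,0,0,3,0]],
])

```text
clock: 6.13
tool_pos: [0.4025, -0.2839, 0.1486]
orientation: [0.004, 0.516, 0.856, -0.0]
force: [-0.5, -1.0, -0.1]
gripper_width: 0.152
```

Request:
carry_out([
  [[1,0,0,3,0],[1,0,2,7,0],[1,2,5,10,0],[1,4,8,10.5,0],[1,5,11,10.5,0]],
])

```text
clock: 6.55
tool_pos: [0.4547, -0.1733, 0.2556]
orientation: [0.006, 0.517, 0.856, -0.0]
force: [0.6, -0.5, -1.5]
gripper_width: 0.15
```

Request:
carry_out([
  [[1,2,4,0,0],[1,3.5,8,0,0],[1,4.5,12,0,0],[1,4.7,14,0,0],[1,4.7,14.5,0,0]],
])

```text
clock: 6.97
tool_pos: [0.5019, -0.0247, 0.255]
orientation: [0.005, 0.515, 0.857, 0.0]
force: [-0.8, 0.4, -0.8]
gripper_width: 0.149
```

```bash
python3 - <<'E'
from h import *
s=monitor.observe(); print(s['clock'],s['tool_pos'],s['orientation'],s['force'],s['ft_torque'],s['gripper_width'])
q=s['orientation'];a=np.radians(2*np.degrees(np.arctan2(q[2],q[1]))-90);f=s['tool_pos'][:2]+.079*np.array([np.cos(a),np.sin(a)]);zb=s['tool_pos'][2]-.1162
print('pred',f,zb)
for n in('wrist','top','side'):
    c=eyes.read_camera(n);ss=s if n=='wrist' else None; save(c,n+'4.png')
    print(n,'mouth',fitc(c,ss,f,[(.074,zb+.084)],.012),'collar',fitc(c,ss,f,[(.039,zb+.02)],.012),'spout',fitc(c,ss,f,[(.0275,zb)],.012),'tube',fitc(c,ss,(.569,.019),[(.035,.11),(.03,.11)]))
E
```

```text
6.9667 [ 0.50190865 -0.02467432  0.25504993] [5.19537386e-03 5.15322861e-01 8.56980347e-01 2.02797635e-04] [-0.79721209  0.36839745 -0.77387422] [-0.04425102  0.09120777  0.00014827] 0.1485420889595875
pred [0.57168674 0.01236644] 0.13884993029327272
wrist mouth (array([0.5707, 0.0109]), 36.1) collar (array([0.5602, 0.0184]), 19.5) spout (array([0.5827, 0.0114]), 77.1) tube (array([0.5762, 0.0157]), 55.6)
top mouth (array([5.867e-01, 4.000e-04]), 22.5) collar (array([0.5852, 0.0034]), 16.5) spout (array([0.5617, 0.0224]), 17.4) tube (array([0.592, 0.042]), 39.6)
side mouth (array([0.5772, 0.0159]), 61.3) collar (array([0.5672, 0.0019]), 71.3) spout (array([ 5.762e-01, -1.000e-04]), 61.8) tube (array([ 0.562, -0.002]), 142.1)
```

View pics/side4.png

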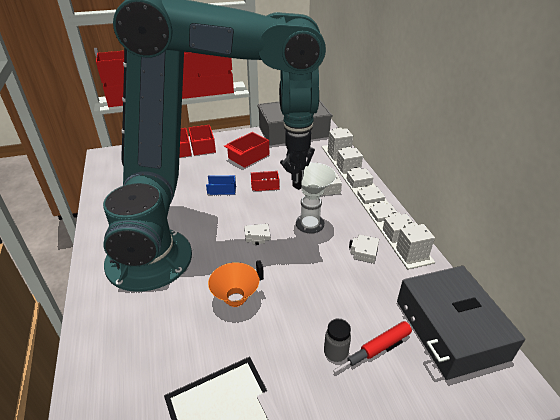

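The funnel is hanging over the tube, with its spout just above the band at about (312,200). I'll centre it and lower while watching the force.

Request:
carry_out([
  [[1,-0.2,0.7,-1,0],[1,-0.2,0.7,-2,0],[1,-0.2,0.7,-2.4,0],[1,-0.2,0.7,-2.4,0],[1,-0.2,0.7,-2.4,0]],
])

```text
clock: 7.53
tool_pos: [0.4995, -0.0222, 0.2314]
orientation: [0.005, 0.517, 0.856, -0.0]
force: [-0.4, -0.0, -0.8]
gripper_width: 0.153
```

Request:
carry_out([
  [[1,0,0,-0.2,0],[1,0,0,-0.4,0],[1,0,0,-0.6,0],[1,0,0,-0.8,0],[1,0,0,-0.8,0]],
])

```text
clock: 7.95
tool_pos: [0.4993, -0.0226, 0.2251]
orientation: [0.007, 0.517, 0.856, -0.001]
force: [-11.3, -1.8, 25.6]
gripper_width: 0.156
```

Request:
carry_out([
  [[1,0,0,0.4,0],[1,0,0.5,0.6,0],[1,0,0.5,0.6,0],[1,0,0.5,0.6,0],[1,0,0.5,0.6,0]],
])

```text
clock: 8.37
tool_pos: [0.4993, -0.0175, 0.2308]
orientation: [0.006, 0.517, 0.856, -0.001]
force: [-0.1, -0.2, -0.8]
gripper_width: 0.154
```

```bash
python3 - <<'E'
from h import *
s=monitor.observe(); print(s['clock'],s['tool_pos'],s['orientation'],s['force'],s['ft_torque'],s['gripper_width'])
q=s['orientation'];a=np.radians(2*np.degrees(np.arctan2(q[2],q[1]))-90);f=s['tool_pos'][:2]+.079*np.array([np.cos(a),np.sin(a)]);zb=s['tool_pos'][2]-.1162
print('pred',f,zb)
c=eyes.read_camera('side'); print(fitc(c,None,f,[(.074,zb+.084)],.012)); x,y=map(int,proj(c,[.569,.019,.14])); im=cv2.cvtColor(c['img'],4)[y-50:y+50,x-65:x+65]
w=eyes.read_camera('wrist'); print(fitc(w,s,f,[(.074,zb+.084)],.012)); cv2.imwrite('pics/m5.png',np.hstack([cv2.resize(im,(546,420),interpolation=2),cv2.resize(cv2.cvtColor(w['img'],4)[:,280:],(250,420))]))
E
```

```text
8.3667 [ 0.4992604  -0.0174735   0.23077492] [ 6.33023345e-03  5.16915519e-01  8.56012800e-01 -6.00498374e-04] [-0.07818575 -0.15616722 -0.81352869] [0.00044477 0.06797809 0.03577971] 0.15446721319820025
pred [0.56917606 0.01930694] 0.11457492128357355
(array([0.5667, 0.0253]), 65.6)
(array([0.5687, 0.0178]), 37.0)
```

View pics/m5.png

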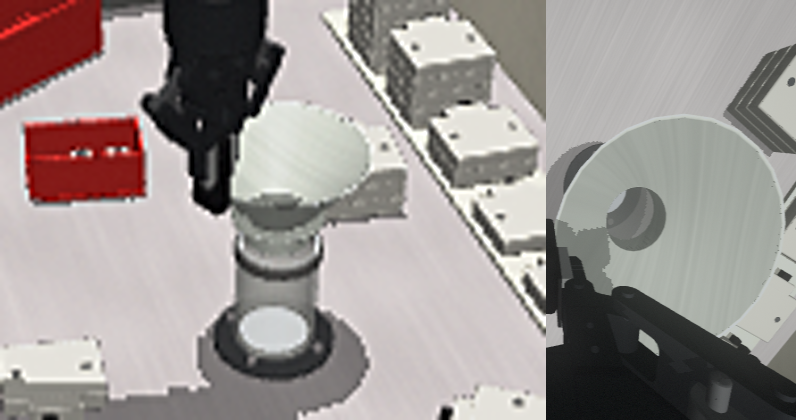

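The spout stands over the band and looks concentric from the side. I'll lower gently.

Request:
carry_out([
  [[1,0,0,-0.3,0],[1,0,0,-0.6,0],[1,0,0,-0.8,0],[1,0,0,-1.0,0],[1,0,0,-1.0,0]],
])

```text
clock: 8.88
tool_pos: [0.499, -0.0176, 0.2202]
orientation: [0.006, 0.517, 0.856, -0.001]
force: [-0.2, -1.3, -1.6]
gripper_width: 0.147
```

It's in the tube with no resistance. I'll continue.

Request:
carry_out([
  [[1,0,0,-0.3,0],[1,0,0,-0.6,0],[1,0,0,-0.9,0],[1,0,0,-1.1,0],[1,0,0,-1.1,0]],
])

```text
clock: 9.3
tool_pos: [0.499, -0.0175, 0.2088]
orientation: [0.006, 0.517, 0.856, -0.001]
force: [0.0, 0.1, -2.0]
gripper_width: 0.152
```

Request:
carry_out([
  [[1,0,0,-0.1,0],[1,0,0,-0.2,0],[1,0,0,-0.2,0]],
])

```text
clock: 9.55
tool_pos: [0.499, -0.0176, 0.2067]
orientation: [0.006, 0.517, 0.856, -0.001]
force: [0.4, 0.2, -1.5]
gripper_width: 0.153
```

Request:
carry_out([
  [[1,0,0,-0.1,0],[1,0,0,-0.1,0]],
])

```text
clock: 9.72
tool_pos: [0.499, -0.0177, 0.2061]
orientation: [0.006, 0.517, 0.856, -0.001]
force: [-2.1, -1.5, 6.3]
gripper_width: 0.147
```

Request:
carry_out([
  [[1,0,0,-0.1,0],[1,0,0,-0.1,0]],
])

```text
clock: 9.88
tool_pos: [0.499, -0.0179, 0.2059]
orientation: [0.007, 0.517, 0.856, -0.001]
force: [-4.3, -2.4, 11.3]
gripper_width: 0.153
```

Seated: contact came at the expected height. I'll relieve the pressure, release, rise and go to the bin.

Request:
carry_out([
  [[1,0,0,0.1,0],[0.3,0,0,0.1,0],[0,0,0,0.1,0],[0,0,0,0.1,0],[0,0,0,0.1,0]],
])

```text
clock: 10.3
tool_pos: [0.499, -0.0179, 0.2068]
orientation: [0.007, 0.517, 0.856, -0.001]
force: [0.1, -0.4, -0.1]
gripper_width: 0.711
```

Request:
carry_out([
  [[0,0,0,2,0],[0,0,0,6,0],[0,0,0,10,0],[0,0,0,12,0],[0,-2,2,12,0]],
])

```text
clock: 10.72
tool_pos: [0.4824, 0.0002, 0.3302]
orientation: [0.01, 0.518, 0.855, -0.0]
force: [0.6, 1.0, -1.0]
gripper_width: 1.006
```

Request:
carry_out([
  [[0,-2,16,0,0],[0,-2,16,0,0],[0,-2,16,0,0],[0,-2,16,0,0],[0,-2,16,0,0]],
])

```text
clock: 11.13
tool_pos: [0.4614, 0.1648, 0.3302]
orientation: [0.009, 0.516, 0.857, 0.001]
force: [0.5, -1.1, 0.5]
gripper_width: 1.003
```

Request:
carry_out([
  [[0,0,5,0,0],[0,0,5,0,0],[0,0,5,0,0]],
])

```text
clock: 11.38
tool_pos: [0.4612, 0.217, 0.3298]
orientation: [0.009, 0.515, 0.857, 0.001]
force: [-0.1, 0.1, -0.2]
gripper_width: 1.001
```

```bash
python3 - <<'E'
from h import *
s=monitor.observe(); print(s['clock'],s['tool_pos'],s['orientation'],s['force'])
c=eyes.read_camera('wrist'); save(c,'w6.png')
for t,z in(('bin',.025),('bin_lip',.0147),('block0_center',.015)):
    for r in nets.spot_in(c,t)[:4]: print(t,np.round(r['position']),round(r['p'],2),np.round(atz(c,r['position'],z,s)[:2],4))
hsv=cv2.cvtColor(c['img'],41); m=((hsv[...,1]>140)&((hsv[...,0]<8)|(hsv[...,0]>172))).astype(np.uint8)*255
n,l,st,ce=cv2.connectedComponentsWithStats(m)
for i in range(1,n):
    if st[i,4]>600: print(st[i],ce[i],cv2.minAreaRect(np.argwhere(l==i)[:,::-1].astype(np.float32)),atz(c,ce[i],.03,s))
k=eyes.read_camera('side'); print('home',fitc(k,None,(.569,.019),[(.074,.174)],.012))
E
```

```text
11.3833 [0.46118958 0.21696774 0.32983738] [8.92041247e-03 5.14919187e-01 8.57192148e-01 5.28050565e-04] [-0.07343056  0.10188135 -0.19315698]
bin [198.  49.] 0.76 [0.2961 0.3166]
bin [305. 128.] 0.74 [0.4671 0.2955]
bin_lip [198.  52.] 0.84 [0.2947 0.314 ]
bin_lip [303. 126.] 0.64 [0.4638 0.2968]
block0_center [278. 334.] 0.75 [ 0.5969 -0.0269]
block0_center [302. 138.] 0.51 [0.4709 0.2815]
[ 263   85   93   90 2352] [300.73681973 126.36989796] ((308.3658752441406, 129.79269409179688), (83.08444213867188, 49.19473648071289), 38.65980529785156) [0.45995301 0.29463651 0.03      ]
home (array([0.5705, 0.0195]), 60.3)
```

View pics/w6.png

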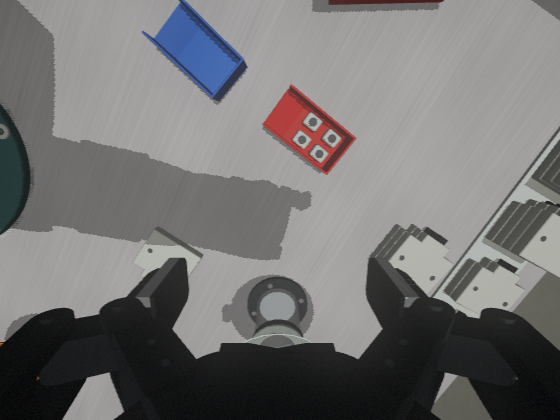

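The bin's open lip is at upper left (277,105), facing the robot. Its back wall is at lower right (340,155), with the four blocks near the back. I'll fit its pose from the silhouette.

```bash
cat >> h.py <<'E'
def binfit(c,s,x0):
    from scipy.optimize import minimize
    hsv=cv2.cvtColor(c['img'],41); m=((hsv[...,1]>140)&((hsv[...,0]<8)|(hsv[...,0]>172))).astype(np.uint8)*255
    n,l,st,ce=cv2.connectedComponentsWithStats(m); u=proj(c,[x0[0],x0[1],.02],s)
    i=min((i for i in range(1,n) if st[i,4]>500),key=lambda i:np.hypot(*(ce[i]-u)))
    h=cv2.convexHull(np.argwhere(l==i)[:,::-1].astype(np.int32)); S=8
    A=np.zeros((c['img'].shape[0]*2,c['img'].shape[1]*2),np.uint8); cv2.fillPoly(A,[h*2+1],1)
    def cost(p):
        a=np.radians(p[2]*1e3); X=[[p[0]+e*.055*np.cos(a)-f*.031*np.sin(a),p[1]+e*.055*np.sin(a)+f*.031*np.cos(a),z] for e in(-1,1) for f in(-1,1) for z in(0,.05)]
        P=np.array([proj(c,q,s) for q in X]); B=np.zeros_like(A); k=cv2.convexHull(np.round((P*2+1)*256).astype(np.int32)); cv2.fillPoly(B,[k],1,shift=8)
        return float((A^B).sum())/A.sum()
    x0=np.array([x0[0],x0[1],x0[2]/1e3]); r=minimize(cost,x0,method='Nelder-Mead',options=dict(initial_simplex=x0+np.array([[0,0,0],[.01,0,0],[0,.01,0],[0,0,.008]]),xatol=1e-4))
    return r.x*[1,1,1e3],r.fun
E
python3 - <<'E'
from h import *
s=monitor.observe(); c=eyes.read_camera('wrist')
print(binfit(c,s,(.467,.296,-10)),binfit(eyes.read_camera('top'),None,(.467,.296,-10)))
q=s['orientation']; r=R.from_quat([q[1],q[2],q[3],q[0]]).as_matrix(); print(r.round(3).tolist(),s['joint_pos'].round(3),s['clock'])
E
```

```text
(array([ 0.47178532,  0.29355192, -8.99301725]), np.float64(0.038332086761406134)) (array([  0.47458795,   0.29784839, -22.81859134]), np.float64(1.482622663551402))
[[-0.466, 0.884, 0.016], [0.884, 0.467, -0.009], [-0.015, 0.01, -1.0]] [ 0.281  0.215  0.107  1.449 -0.013  1.366] 11.6333
```

Request:
carry_out([
  [[0,1,4,-3,35],[0,2.2,7.5,-6,35],[0,2.2,7.5,-8,35],[0,2.2,7.5,-8,35],[0,2.2,7.5,-8,35]],
])

```text
clock: 12.15
tool_pos: [0.483, 0.289, 0.2484]
orientation: [0.007, 0.232, 0.973, 0.002]
force: [1.0, 0.3, -0.4]
gripper_width: 0.999
```

Request:
carry_out([
  [[0,0,0,-3,18],[0,0,0,-6,18],[0,0,0,-6,18],[0,0,0,-6,18],[0,0,0,-6,18]],
])

```text
clock: 12.57
tool_pos: [0.4833, 0.2886, 0.1889]
orientation: [0.007, 0.078, 0.997, 0.004]
force: [0.1, -0.4, -0.3]
gripper_width: 0.998
```

```bash
python3 - <<'E'
from h import *
s=monitor.observe(); c=eyes.read_camera('wrist'); save(c,'w7.png')
q=s['orientation']; r=R.from_quat([q[1],q[2],q[3],q[0]]).as_matrix(); a=np.degrees(np.arctan2(r[1,1],r[0,1]))
(x,y,t),f=binfit(c,s,(.472,.2936,-9)); g=np.array([x+.012*np.cos(np.radians(t)),y+.012*np.sin(np.radians(t)),.03])
print(x,y,t,f,s['tool_pos'],'jaw',a,'need',(g-s['tool_pos'])*100,t+90-a,s['joint_pos'].round(2),r[:,2])
E
```

```text
0.4706628135009735 0.2944348886482074 -8.905850428754295 0.027302388574242796 [0.48331855 0.2886008  0.18885776] jaw 81.00325100600375 need [ -0.08004037   0.39763583 -15.88577627] 0.09089856524195739 [ 0.39  0.34 -0.1   1.12 -0.    0.55] [ 0.01477152  0.00597801 -0.99987302]
```

Request:
carry_out([
  [[0,-0.1,0.4,-4,0],[0,-0.1,0.4,-8,0],[0,-0.1,0.4,-11.5,0],[0,-0.1,0.4,-12,0],[0,-0.1,0.4,-12,0]],
])

```text
clock: 13.03
tool_pos: [0.4821, 0.2925, 0.0689]
orientation: [0.007, 0.079, 0.997, 0.003]
force: [0.3, 0.5, 0.8]
gripper_width: 1.001
```

Request:
carry_out([
  [[0,0,0,-1.5,0],[0,0,0,-3,0],[0,0,0,-3.7,0],[0,0,0,-3.7,0],[0.5,0,0,-3.7,0]],
])

```text
clock: 13.45
tool_pos: [0.483, 0.2928, 0.0335]
orientation: [0.007, 0.08, 0.997, 0.004]
force: [0.5, 0.1, 0.5]
gripper_width: 0.882
```

Request:
carry_out([
  [[1,0,0,0,0],[1,0,0,0,0],[1,0,0,0,0],[1,0,0,0,0],[1,0,0,0,0]],
])

```text
clock: 13.87
tool_pos: [0.4838, 0.2931, 0.0354]
orientation: [0.009, 0.08, 0.997, 0.004]
force: [-3.3, -1.2, 11.8]
gripper_width: 0.716
```

Request:
carry_out([
  [[1,0,0,2,0],[1,0,0,5,0],[1,0,0,9,0],[1,0,0,13,7],[1,0,0,15,14]],
])

```text
clock: 14.28
tool_pos: [0.4847, 0.2936, 0.1911]
orientation: [0.011, -0.045, 0.999, 0.006]
force: [1.3, 0.5, -1.6]
gripper_width: 0.716
```

Request:
carry_out([
  [[1,0,0,4,7],[1,0,0,8,13],[1,0,0,12,20],[1,0,0,14,26],[1,0,0,14,26]],
])

```text
clock: 14.7
tool_pos: [0.4856, 0.2939, 0.3369]
orientation: [0.013, -0.271, 0.962, 0.009]
force: [0.4, 0.8, -3.2]
gripper_width: 0.714
```

Request:
carry_out([
  [[1,3.4,2,0,0],[1,6.8,4,0,0],[1,10,6,0,0],[1,12,7.2,0,0],[1,14,8.4,0,0]],
])

```text
clock: 15.12
tool_pos: [0.6265, 0.3786, 0.3359]
orientation: [0.012, -0.27, 0.963, 0.009]
force: [0.3, -0.5, -1.8]
gripper_width: 0.715
```

```bash
cat >> h.py <<'E'
def st():
    s=monitor.observe(); q=s['orientation']; r=R.from_quat([q[1],q[2],q[3],q[0]]).as_matrix()
    print(round(s['clock'],2),'tcp',s['tool_pos'].round(4),'r',np.hypot(*s['tool_pos'][:2]).round(3),'z',r[:,2].round(3),'jaw',r[:,1].round(3),'j',s['joint_pos'].round(3),'F',s['force'].round(1),'w',round(s['gripper_width'],3)); return s,r
E
python3 -c "
from h import *
st()"
```

```text
15.12 tcp [0.6265 0.3786 0.3359] r 0.732 z [ 0.019  0.024 -1.   ] jaw [-0.521  0.854  0.01 ] j [ 0.427  0.684  0.912  1.772  0.014 -0.12 ] F [ 0.3 -0.5 -1.8] w 0.715
```

Now a careful test of whether the tool tilts when it's asked to go past its reach.

Request:
carry_out([
  [[1,3,1.8,0,0],[1,6,3.6,0,0],[1,9,5.4,0,0],[1,12,7.2,0,0],[1,12,7.2,0,0]],
])

```text
clock: 15.53
tool_pos: [0.6253, 0.3761, 0.3619]
orientation: [-0.012, -0.27, 0.963, 0.007]
force: [0.3, 1.0, -1.6]
gripper_width: 0.716
```

```bash
python3 -c "
from h import *
st()"
```

```text
15.53 tcp [0.6253 0.3761 0.3619] r 0.73 z [-0.027  0.007 -1.   ] jaw [-0.519  0.855  0.02 ] j [ 0.424  0.85   1.366  2.108  0.017 -0.122] F [ 0.3  1.  -1.6] w 0.716
```

Request:
carry_out([
  [[1,-3,-1.8,2,0],[1,-6,-3.6,4,0],[1,-9,-5.4,6,0],[1,-12,-7.2,10,0],[1,-13,-7.8,13,0]],
])

```text
clock: 15.95
tool_pos: [0.5045, 0.3043, 0.4718]
orientation: [-0.014, -0.269, 0.963, 0.007]
force: [1.1, 0.6, -0.1]
gripper_width: 0.717
```

Request:
carry_out([
  [[1,0,0,4,0],[1,0,0,8,0],[1,0,0,12,0],[1,0,0,16,0],[1,0,0,20,0]],
])

```text
clock: 16.37
tool_pos: [0.465, 0.2819, 0.5156]
orientation: [0.004, -0.269, 0.963, 0.01]
force: [0.1, 0.1, -2.4]
gripper_width: 0.716
```

```bash
python3 - <<'E'
from h import *
s,r=st()
D=[(.2635,-.0489,1.259,.5247,.2478),(.215,.107,1.449,.5097,.3298),(.34,-.1,1.12,.563,.189),(.684,.912,1.772,.732,.3359),(.85,1.366,2.108,.7297,.3619),(*s['joint_pos'][1:4],np.hypot(*s['tool_pos'][:2]),s['tool_pos'][2])]
A=[];b=[]
for a,e,w,rr,z in D:
    f=a-e;t=f+w
    A+=[[1,0,np.sin(a),np.cos(f),-np.sin(f),np.cos(t),-np.sin(t)][:7],[0,1,np.cos(a),-np.sin(f),-np.cos(f),-np.sin(t),-np.cos(t)]];b+=[rr,z]
A=np.array(A);A=A[:,[0,1,2,3,5]]
x,res,rk,sv=np.linalg.lstsq(A,b,rcond=None);print(x.round(4),(A@x-b).round(4))
E
```

```text
16.37 tcp [0.465  0.2819 0.5156] r 0.544 z [ 0.002  0.021 -1.   ] jaw [-0.518  0.856  0.017] j [ 0.386  0.433  0.98   2.109  0.019 -0.158] F [ 0.1  0.1 -2.4] w 0.716
[0.0429 0.3551 0.5206 0.3545 0.5024] [-0.0091 -0.0014  0.0037 -0.0066 -0.0203  0.0035 -0.0013  0.0006  0.0021
  0.0094  0.0249 -0.0056]
```

Request:
carry_out([
  [[1,1.5,0.9,3.7,0],[1,3,1.8,7.4,0]],
])

```text
clock: 16.53
tool_pos: [0.4696, 0.2853, 0.5273]
orientation: [0.023, -0.268, 0.963, 0.013]
force: [-0.6, 0.1, -2.6]
gripper_width: 0.715
```

Request:
carry_out([
  [[1,7,4,18,0],[1,7,4,18,0],[1,7,4,18,0],[1,7,4,18,0],[1,7,4,18,0]],
])

```text
clock: 16.95
tool_pos: [0.4736, 0.2875, 0.5393]
orientation: [0.041, -0.268, 0.962, 0.016]
force: [0.6, -0.4, -2.1]
gripper_width: 0.719
```

Request:
carry_out([
  [[1,35,20,90,0],[1,35,20,90,0]],
])

```text
clock: 17.12
tool_pos: [0.4775, 0.2897, 0.5515]
orientation: [0.06, -0.267, 0.961, 0.02]
force: [-0.1, -0.6, -2.1]
gripper_width: 0.716
```

```bash
python3 -c "
from h import *
st()"
```

```text
17.12 tcp [0.4775 0.2897 0.5515] r 0.558 z [ 0.104  0.07  -0.992] jaw [-0.517  0.856  0.006] j [ 0.387  0.427  1.089  2.109  0.026 -0.154] F [-0.1 -0.6 -2.1] w 0.716
```

Each call past the limit tilts the tool about 2.2° outward, and the next call inherits it. I'll accumulate tilt with one-row calls.

Request:
carry_out([
  [[1,3,1.8,8,0]],
])

```text
clock: 17.2
tool_pos: [0.4806, 0.2918, 0.5598]
orientation: [0.073, -0.267, 0.961, 0.022]
force: [-0.0, -0.8, -2.3]
gripper_width: 0.716
```

Request:
carry_out([
  [[1,3,1.8,8,0]],
])

```text
clock: 17.28
tool_pos: [0.4835, 0.2938, 0.5694]
orientation: [0.088, -0.267, 0.959, 0.025]
force: [0.8, 0.0, -1.5]
gripper_width: 0.716
```

Request:
carry_out([
  [[1,2,1.2,8,0],[1,2,1.2,8,0]],
])

```text
clock: 17.45
tool_pos: [0.4803, 0.2925, 0.5858]
orientation: [0.107, -0.266, 0.958, 0.029]
force: [0.1, -0.0, -2.4]
gripper_width: 0.713
```

Request:
carry_out([
  [[1,2,1.2,8,0],[1,2,1.2,8,0]],
])

```text
clock: 17.62
tool_pos: [0.4777, 0.2915, 0.6018]
orientation: [0.127, -0.265, 0.955, 0.032]
force: [-0.5, 0.2, -2.2]
gripper_width: 0.717
```

Request:
carry_out([
  [[1,2,1.2,8,0],[1,2,1.2,8,0]],
])

```text
clock: 17.78
tool_pos: [0.4755, 0.2907, 0.6173]
orientation: [0.146, -0.264, 0.953, 0.036]
force: [0.3, -0.5, -2.1]
gripper_width: 0.718
```

Request:
carry_out([
  [[1,2,1.2,8,0],[1,2,1.2,8,0]],
])

```text
clock: 17.95
tool_pos: [0.4737, 0.2901, 0.6321]
orientation: [0.165, -0.263, 0.95, 0.039]
force: [-1.7, 0.5, -1.7]
gripper_width: 0.718
```

```bash
python3 -c "
from h import *
st()"
```

```text
17.95 tcp [0.4737 0.2901 0.6321] r 0.556 z [ 0.293  0.161 -0.942] jaw [-0.513  0.858 -0.013] j [ 0.383  0.379  1.256  2.109  0.04  -0.151] F [-1.7  0.5 -1.7] w 0.718
```

Tilt is now about 20° with the bin front down and facing inward. I'll swing to the tube's azimuth, then tilt further there.

Request:
carry_out([
  [[1,1,-2,0,-2.5],[1,2.5,-5,0,-6],[1,4,-8,0,-9.3],[1,5.1,-11,0,-12.5],[1,5.9,-13,0,-14.8]],
])

```text
clock: 18.37
tool_pos: [0.5333, 0.1578, 0.6314]
orientation: [0.168, -0.137, 0.976, 0.017]
force: [0.6, -0.0, -2.1]
gripper_width: 0.714
```

Request:
carry_out([
  [[1,0.9,-3,0,-3.5],[1,1.6,-6.4,0,-7],[1,2,-9.6,0,-10.5],[1,2.2,-12,0,-13],[1,2.3,-14.1,0,-14.8]],
])

```text
clock: 18.78
tool_pos: [0.5563, 0.015, 0.6307]
orientation: [0.168, -0.008, 0.986, -0.005]
force: [0.3, 0.3, -3.0]
gripper_width: 0.711
```

Request:
carry_out([
  [[1,2,0,8,0],[1,2,0,8,0]],
])

```text
clock: 18.95
tool_pos: [0.5526, 0.0145, 0.6458]
orientation: [0.187, -0.007, 0.982, -0.007]
force: [-0.2, -0.1, -1.6]
gripper_width: 0.719
```

Request:
carry_out([
  [[1,1,0,8,0],[1,1,0,8,0]],
])

```text
clock: 19.12
tool_pos: [0.5417, 0.0154, 0.6642]
orientation: [0.206, -0.008, 0.978, -0.008]
force: [-0.9, 0.3, -1.2]
gripper_width: 0.716
```

```bash
python3 -c "
from h import *
st()"
```

```text
19.12 tcp [0.5417 0.0154 0.6642] r 0.542 z [ 0.404 -0.012 -0.915] jaw [-0.012  1.    -0.019] j [-0.145  0.346  1.298  2.109  0.046 -0.152] F [-0.9  0.3 -1.2] w 0.716
```

Request:
carry_out([
  [[1,1,0,8,0],[1,1,0,8,0]],
])

```text
clock: 19.28
tool_pos: [0.5319, 0.0161, 0.682]
orientation: [0.226, -0.008, 0.974, -0.009]
force: [-0.6, -0.1, -2.3]
gripper_width: 0.716
```

Request:
carry_out([
  [[1,1,0,8,0],[1,1,0,8,0]],
])

```text
clock: 19.45
tool_pos: [0.5231, 0.0165, 0.6989]
orientation: [0.246, -0.009, 0.969, -0.011]
force: [-0.5, 0.4, -2.2]
gripper_width: 0.715
```

Request:
carry_out([
  [[1,0,0,8,0],[1,0,0,8,0]],
])

```text
clock: 19.62
tool_pos: [0.5079, 0.0168, 0.7171]
orientation: [0.265, -0.009, 0.964, -0.013]
force: [-0.8, -0.4, -2.3]
gripper_width: 0.715
```

Request:
carry_out([
  [[1,-1,0,8,0],[1,-1,0,8,0]],
])

```text
clock: 19.78
tool_pos: [0.4862, 0.0173, 0.7362]
orientation: [0.284, -0.008, 0.959, -0.014]
force: [-0.8, 0.4, -2.1]
gripper_width: 0.717
```

Request:
carry_out([
  [[1,-2,0,8,0],[1,-2,0,8,0]],
])

```text
clock: 19.95
tool_pos: [0.4589, 0.0181, 0.7551]
orientation: [0.302, -0.008, 0.953, -0.017]
force: [0.2, -0.1, -1.4]
gripper_width: 0.709
```

```bash
python3 -c "
from h import *
st()"
```

```text
19.95 tcp [0.4589 0.0181 0.7551] r 0.459 z [ 0.576 -0.027 -0.817] jaw [-0.006  0.999 -0.036] j [-0.186  0.189  1.338  2.109  0.081 -0.178] F [ 0.2 -0.1 -1.4] w 0.709
```

Request:
carry_out([
  [[1,-1,0,8,0],[1,-1,0,8,0]],
])

```text
clock: 20.12
tool_pos: [0.441, 0.0193, 0.7716]
orientation: [0.321, -0.008, 0.947, -0.019]
force: [-0.7, 1.2, -1.9]
gripper_width: 0.719
```

Request:
carry_out([
  [[1,-1,0,8,0],[1,-1,0,8,0]],
])

```text
clock: 20.28
tool_pos: [0.4251, 0.0205, 0.7869]
orientation: [0.339, -0.007, 0.94, -0.021]
force: [-1.1, -0.5, -1.5]
gripper_width: 0.715
```

Request:
carry_out([
  [[1,-1,0,8,0],[1,-1,0,8,0]],
])

```text
clock: 20.45
tool_pos: [0.4087, 0.0215, 0.8008]
orientation: [0.356, -0.007, 0.934, -0.023]
force: [-0.2, -0.1, -2.8]
gripper_width: 0.715
```

```bash
python3 - <<'E'
from h import *
s,r=st(); a=eyes.read_camera('side');w=eyes.read_camera('wrist')
cv2.imwrite('pics/m8.png',np.hstack([cv2.cvtColor(x['img'],4) for x in(a,w)])[:,::1][:, :]) if False else cv2.imwrite('pics/m8.png',cv2.resize(np.hstack([cv2.cvtColor(x['img'],4)[:,k:k+380] for x,k in((a,90),(w,90))]),(800,440)))
E
```

```text
20.45 tcp [0.4087 0.0215 0.8008] r 0.409 z [ 0.666 -0.038 -0.745] jaw [ 0.003  0.999 -0.048] j [-0.22   0.106  1.367  2.109  0.108 -0.194] F [-0.2 -0.1 -2.8] w 0.715
```

View pics/m8.png

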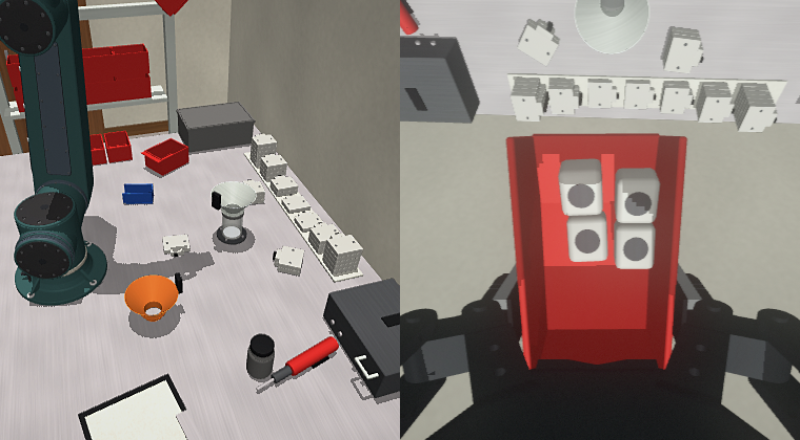

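The blocks have slid to the foot of the ramp but are all still in the bin, with the lip at the top of the wrist view. Tilt is 42°. I'll lower gently towards the funnel.

Request:
carry_out([
  [[1,0.2,0,-0.7,0],[1,0.7,0,-2,0],[1,1.5,0,-4,0],[1,2.5,0,-6.5,0],[1,3.5,0,-9,0]],
])

```text
clock: 20.97
tool_pos: [0.4414, 0.0213, 0.7192]
orientation: [0.356, -0.007, 0.934, -0.023]
force: [1.3, -0.1, -1.0]
gripper_width: 0.714
```

Request:
carry_out([
  [[1,1,0,-2.7,0],[1,2.1,0,-5.4,0],[1,3.1,0,-8.1,0],[1,4.2,0,-10.8,0],[1,5.2,0,-13.5,0]],
])

```text
clock: 21.38
tool_pos: [0.494, 0.0213, 0.5818]
orientation: [0.355, -0.007, 0.934, -0.023]
force: [-0.1, -0.8, -1.7]
gripper_width: 0.716
```

Request:
carry_out([
  [[1,1,0,-2.7,0],[1,2.1,0,-5.4,0],[1,3.1,0,-8.1,0],[1,4.2,0,-10.8,0],[1,5.2,0,-13.5,0]],
])

```text
clock: 21.8
tool_pos: [0.5463, 0.0214, 0.4443]
orientation: [0.355, -0.007, 0.935, -0.023]
force: [0.0, -0.2, -2.5]
gripper_width: 0.714
```

Request:
carry_out([
  [[1,1,0,-2.5,0],[1,2,0,-4.5,0],[1,3,0,-6,0],[1,3.7,0,-7,0],[1,4,0,-7.5,0]],
])

```text
clock: 22.22
tool_pos: [0.5865, 0.0215, 0.3661]
orientation: [0.353, -0.007, 0.935, -0.023]
force: [-0.4, 0.3, -3.4]
gripper_width: 0.712
```

```bash
cat >> h.py <<'E'
def lip(s,r):
    # bin frame in tool: bin x = -tool x dir, bin z=-tool z; grip at bin (12,0,35)mm
    B=np.c_[-r[:,0],np.cross(-r[:,2],-r[:,0]),-r[:,2]]
    f=lambda p:s['tool_pos']+B@(np.array(p)-[.012,0,.035])
    return f([-.055,0,.0147]),f([-.055,0,0]),f
E
python3 - <<'E'
from h import *
s,r=st(); print(lip(s,r)[:2]); t=nets.spot_in(eyes.read_camera('wrist'),'block0_center'); print([(x['position'],x['p']) for x in t[:4]])
E
```

```text
22.22 tcp [0.5865 0.0215 0.3661] r 0.587 z [ 0.66  -0.038 -0.75 ] jaw [ 0.003  0.999 -0.048] j [-0.122 -0.098 -0.412  0.535  0.043 -0.121] F [-0.4  0.3 -3.4] w 0.712
(array([0.54954609, 0.01876022, 0.30673247]), array([0.5592503 , 0.01820365, 0.29570484]))
[]
```

Request:
carry_out([
  [[1,1,0,-2,0],[1,2.2,0,-5,0],[1,3.2,0,-8,0],[1,3.8,0,-10.2,0],[1,3.9,0,-11.2,0]],
])

```text
clock: 22.73
tool_pos: [0.6249, 0.0215, 0.2528]
orientation: [0.352, -0.007, 0.936, -0.023]
force: [-1.2, -0.2, -2.5]
gripper_width: 0.712
```

```bash
python3 - <<'E'
from h import *
s,r=st(); print(lip(s,r)[:2]); a=eyes.read_camera('side');w=eyes.read_camera('wrist')
x,y=map(int,proj(a,[.58,.02,.2])); im=cv2.cvtColor(a['img'],4)[y-60:y+50,x-60:x+60]
cv2.imwrite('pics/m9.png',np.hstack([cv2.resize(im,(400,366),interpolation=2),cv2.resize(cv2.cvtColor(w['img'],4)[:,90:470],(400,366))]))
E
```

```text
22.73 tcp [0.6249 0.0215 0.2528] r 0.625 z [ 0.659 -0.038 -0.751] jaw [ 0.003  0.999 -0.047] j [-0.111  0.041 -0.602  0.207  0.036 -0.113] F [-1.2 -0.2 -2.5] w 0.712
(array([0.58788638, 0.01877823, 0.19341318]), array([0.59757034, 0.01822345, 0.18236767]))
```

View pics/m9.png

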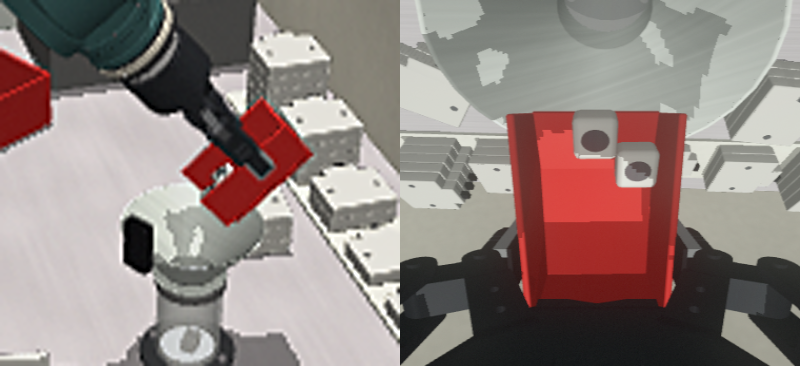

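Two blocks have already slid out and a grey shape shows on the tube floor. The other two sit at the lip, above the funnel. I'll give a gentle nudge.

Request:
carry_out([
  [[1,0,0,0,0],[1,0,0,0,0],[1,1.5,0,0,0],[1,0,0,0,0],[1,0,0,0,0]],
])

```text
clock: 23.25
tool_pos: [0.6239, 0.0216, 0.255]
orientation: [0.352, -0.007, 0.936, -0.023]
force: [0.1, 0.1, -1.6]
gripper_width: 0.712
```

```bash
python3 - <<'E'
from h import *
s,r=st(); a=eyes.read_camera('side');w=eyes.read_camera('wrist');t=eyes.read_camera('top')
x,y=map(int,proj(a,[.57,.02,.1])); im=cv2.cvtColor(a['img'],4)[y-60:y+50,x-60:x+60]
cv2.imwrite('pics/m10.png',np.hstack([cv2.resize(im,(400,366),interpolation=2),cv2.resize(cv2.cvtColor(w['img'],4)[:,90:470],(400,366))]))
E
```

```text
23.25 tcp [0.6239 0.0216 0.255 ] r 0.624 z [ 0.66  -0.038 -0.751] jaw [ 0.003  0.999 -0.048] j [-0.111  0.037 -0.601  0.212  0.036 -0.113] F [ 0.1  0.1 -1.6] w 0.712
```

View pics/m10.png

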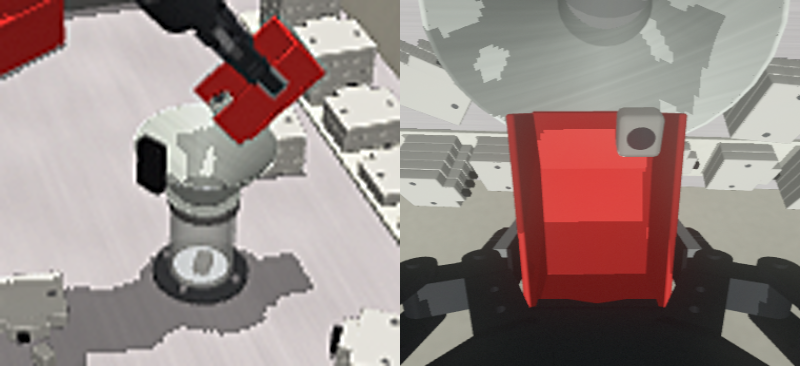

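One block is left at the lip. I'll nudge again and check the bin numerically.

Request:
carry_out([
  [[1,1.8,0,0,0],[1,0,0,0,0],[1,1.8,0,0,0],[1,0,0,0,0],[1,0,0,0,0]],
])

```text
clock: 23.82
tool_pos: [0.6239, 0.0216, 0.2549]
orientation: [0.352, -0.007, 0.936, -0.023]
force: [0.0, 0.6, -1.3]
gripper_width: 0.719
```

```bash
python3 - <<'E'
from h import *
s,r=st(); w=eyes.read_camera('wrist'); save(w,'w11.png'); o=cv2.imread('pics/m10.png')[:,400:]; n=cv2.resize(cv2.cvtColor(w['img'],4)[:,90:470],(400,366))
d=cv2.absdiff(o,n).max(2); print((d[100:170,200:280]>60).sum(),(d[:110,60:340]>60).sum())
hsv=cv2.cvtColor(n,40); print('nonred in bin',(hsv[115:300,135:270,1]<80).sum(),'row0..110 gray',)
a=eyes.read_camera('side'); save(a,'s11.png')
for c,nm in((w,'w'),(a,'s')):
    print(nm,[(np.round(k['position']).tolist(),round(k['p'],2)) for b in range(2) for k in nets.spot_in(c,f'block{b}_center')[:5]])
for p in([.569,.019,.012],[.569,.019,.05],[.569,.019,.11]): print(proj(a,p))
E
```

```text
23.82 tcp [0.6239 0.0216 0.2549] r 0.624 z [ 0.66  -0.038 -0.751] jaw [ 0.003  0.999 -0.048] j [-0.111  0.037 -0.601  0.212  0.036 -0.113] F [ 0.   0.6 -1.3] w 0.719
1929 0
nonred in bin 20 row0..110 gray
w [([284.0, 14.0], 0.44)]
s [([264.0, 247.0], 0.42), ([338.0, 186.0], 0.22), ([306.0, 189.0], 0.25)]
[309.35694895 221.71941527]
[309.8075331 213.6379251]
[310.5483598  200.35076499]
```

The bin is empty. I'll back up and inward. There I'll try un-tilting the tool at the inner reach limit, and check the funnel on the way.

Request:
carry_out([
  [[1,1,0,3,0],[1,1,0,7,0],[1,0,0,11,0],[1,-2,0,15,0],[1,-5,0,18,0]],
])

```text
clock: 24.53
tool_pos: [0.5786, 0.0213, 0.4357]
orientation: [0.354, -0.007, 0.935, -0.023]
force: [-0.3, 0.6, -1.6]
gripper_width: 0.717
```

Request:
carry_out([
  [[1,-4,0,2,0],[1,-8,0,2,0],[1,-12,0,2,0],[1,-16,0,2,0],[1,-20,0,2,0]],
])

```text
clock: 24.95
tool_pos: [0.3768, 0.0218, 0.4558]
orientation: [0.354, -0.007, 0.935, -0.023]
force: [-0.0, -0.7, -0.9]
gripper_width: 0.716
```

```bash
python3 - <<'E'
from h import *
s,r=st(); c=eyes.read_camera('wrist'); save(c,'w12.png'); print([proj(c,p,s).round() for p in([.569,.019,.09],[.569,.019,.174])])
print([(np.round(k['position']),round(k['p'],2)) for k in nets.spot_in(c,'block0_center')[:5]])
E
```

```text
24.95 tcp [0.3768 0.0218 0.4558] r 0.377 z [ 0.663 -0.038 -0.748] jaw [ 0.003  0.999 -0.048] j [-0.256 -0.482 -0.383  0.954  0.131 -0.222] F [-0.  -0.7 -0.9] w 0.716
[array([286., 112.]), array([284., 148.])]
[]
```

Request:
carry_out([
  [[1,2,0,2,-7],[1,4,0,4,-14],[1,6,0,6,-21],[1,7,0,8,-28],[1,7,0,8,-35]],
])

```text
clock: 25.47
tool_pos: [0.4472, 0.0227, 0.5408]
orientation: [0.335, 0.274, 0.892, -0.129]
force: [-0.2, -0.5, -2.4]
gripper_width: 0.716
```

Request:
carry_out([
  [[1,0,0,0,-7],[1,0,0,0,-14],[1,0,0,0,-21],[1,0,0,0,-28],[1,0,0,0,-35]],
])

```text
clock: 25.88
tool_pos: [0.4478, 0.0235, 0.5409]
orientation: [0.281, 0.532, 0.767, -0.224]
force: [0.2, 0.0, -2.6]
gripper_width: 0.714
```

```bash
python3 -c "
from h import *
st()"
```

```text
25.88 tcp [0.4478 0.0235 0.5409] r 0.448 z [ 0.193 -0.643 -0.741] jaw [ 0.941  0.334 -0.045] j [ 0.275  0.152  0.415  1.818 -0.736  1.481] F [ 0.2  0.  -2.6] w 0.714
```

Request:
carry_out([
  [[1,0,0,0,-7],[1,0,0,0,-14],[1,0,0,0,-21],[1,0,0,0,-28],[1,0,0,0,-35]],
])

```text
clock: 26.3
tool_pos: [0.4389, 0.0003, 0.4964]
orientation: [0.216, 0.73, 0.587, -0.276]
force: [-0.1, 0.1, -1.3]
gripper_width: 0.714
```

Request:
carry_out([
  [[1,0,0,0,-7],[1,0,0,0,-14],[1,0,0,0,-21],[1,0,0,0,-28],[1,0,0,0,-35]],
])

```text
clock: 26.72
tool_pos: [0.4142, -0.0241, 0.4301]
orientation: [0.146, 0.866, 0.376, -0.295]
force: [-0.2, 0.6, -0.2]
gripper_width: 0.714
```

Request:
carry_out([
  [[1,0,0,0,-7],[1,0,0,0,-14],[1,0,0,0,-21],[1,0,0,0,-28],[1,0,0,0,-35]],
])

```text
clock: 27.13
tool_pos: [0.3944, -0.0304, 0.386]
orientation: [0.059, 0.944, 0.111, -0.305]
force: [-0.6, 0.5, -1.2]
gripper_width: 0.713
```

```bash
python3 -c "
from h import *
st()"
```

```text
27.13 tcp [ 0.3944 -0.0304  0.386 ] r 0.396 z [-0.563 -0.178 -0.807] jaw [ 0.245 -0.969  0.043] j [-0.117  0.435  0.384  2.108 -0.245  2.865] F [-0.6  0.5 -1.2] w 0.713
```

Request:
carry_out([
  [[1,0,2,-2,-7],[1,0,4,-2,-14],[1,0,4,-2,-17],[1,0,4,-2,-17]],
])

```text
clock: 27.47
tool_pos: [0.3954, 0.0093, 0.3652]
orientation: [0.012, 0.95, -0.031, -0.31]
force: [0.8, -0.8, -1.4]
gripper_width: 0.713
```

Request:
carry_out([
  [[1,2,0,8,0],[1,2,0,8,0]],
])

```text
clock: 27.63
tool_pos: [0.389, 0.0066, 0.3822]
orientation: [0.014, 0.955, -0.03, -0.295]
force: [-0.2, 0.3, -0.7]
gripper_width: 0.716
```

Request:
carry_out([
  [[1,2,0,8,0],[1,2,0,8,0]],
])

```text
clock: 27.8
tool_pos: [0.3819, 0.004, 0.3954]
orientation: [0.015, 0.96, -0.029, -0.278]
force: [-0.0, -0.2, -0.4]
gripper_width: 0.713
```

```bash
python3 -c "
from h import *
st()"
```

```text
27.8 tcp [0.3819 0.004  0.3954] r 0.382 z [-0.535 -0.013 -0.845] jaw [-0.047 -0.998  0.046] j [-0.141  0.392  0.373  2.11  -0.088  3.087] F [-0.  -0.2 -0.4] w 0.713
```

Request:
carry_out([
  [[1,4,0,8,0],[1,4,0,8,0]],
])

```text
clock: 27.97
tool_pos: [0.3892, 0.0011, 0.4022]
orientation: [0.017, 0.965, -0.028, -0.261]
force: [-0.7, -0.8, -1.3]
gripper_width: 0.714
```

Request:
carry_out([
  [[1,4,0,8,0],[1,4,0,8,0]],
])

```text
clock: 28.13
tool_pos: [0.3973, -0.0018, 0.409]
orientation: [0.018, 0.969, -0.028, -0.245]
force: [-0.7, -0.2, -1.2]
gripper_width: 0.714
```

Request:
carry_out([
  [[1,4,0,8,0],[1,4,0,8,0]],
])

```text
clock: 28.3
tool_pos: [0.4056, -0.0047, 0.4158]
orientation: [0.02, 0.973, -0.027, -0.228]
force: [0.1, -0.7, -0.1]
gripper_width: 0.714
```

Request:
carry_out([
  [[1,4,0,8,0],[1,4,0,8,0]],
])

```text
clock: 28.47
tool_pos: [0.414, -0.0076, 0.4228]
orientation: [0.021, 0.977, -0.027, -0.212]
force: [-0.4, -0.1, -1.4]
gripper_width: 0.713
```

Request:
carry_out([
  [[1,4,0,8,0],[1,4,0,8,0]],
])

```text
clock: 28.63
tool_pos: [0.4225, -0.0104, 0.4299]
orientation: [0.023, 0.98, -0.026, -0.196]
force: [-0.3, -0.0, -1.1]
gripper_width: 0.719
```

Request:
carry_out([
  [[1,4,0,8,0],[1,4,0,8,0]],
])

```text
clock: 28.8
tool_pos: [0.4311, -0.0131, 0.4373]
orientation: [0.025, 0.983, -0.025, -0.179]
force: [-0.1, 0.2, -1.0]
gripper_width: 0.714
```

Request:
carry_out([
  [[1,4,0,8,0],[1,4,0,8,0]],
])

```text
clock: 28.97
tool_pos: [0.4398, -0.0158, 0.4449]
orientation: [0.027, 0.986, -0.025, -0.162]
force: [-1.1, -0.4, -1.5]
gripper_width: 0.714
```

```bash
python3 -c "
from h import *
st()"
```

```text
28.97 tcp [ 0.4398 -0.0158  0.4449] r 0.44 z [-0.321 -0.045 -0.946] jaw [-0.04  -0.997  0.061] j [-0.162  0.376  0.598  2.109 -0.096  3.045] F [-1.1 -0.4 -1.5] w 0.714
```

Request:
carry_out([
  [[1,4,2,8,0],[1,4,2,8,0]],
])

```text
clock: 29.13
tool_pos: [0.4483, -0.0038, 0.4522]
orientation: [0.028, 0.989, -0.024, -0.145]
force: [-0.2, -0.2, -1.4]
gripper_width: 0.715
```

Request:
carry_out([
  [[1,4,2,8,0],[1,4,2,8,0]],
])

```text
clock: 29.3
tool_pos: [0.4569, 0.0082, 0.4596]
orientation: [0.029, 0.991, -0.024, -0.128]
force: [-0.5, 0.5, -1.5]
gripper_width: 0.715
```

Request:
carry_out([
  [[1,4,2,8,0],[1,4,2,8,0]],
])

```text
clock: 29.47
tool_pos: [0.4657, 0.0199, 0.4673]
orientation: [0.03, 0.993, -0.023, -0.11]
force: [-0.0, 1.1, -1.7]
gripper_width: 0.716
```

Request:
carry_out([
  [[1,4,2,8,0],[1,4,2,8,0]],
])

```text
clock: 29.63
tool_pos: [0.4745, 0.0313, 0.4752]
orientation: [0.03, 0.995, -0.022, -0.093]
force: [-0.1, -0.4, -1.7]
gripper_width: 0.717
```

```bash
python3 -c "
from h import *
st()"
```

```text
29.63 tcp [0.4745 0.0313 0.4752] r 0.475 z [-0.185 -0.056 -0.981] jaw [-0.038 -0.997  0.064] j [-0.067  0.381  0.737  2.109 -0.068  3.126] F [-0.1 -0.4 -1.7] w 0.717
```

Request:
carry_out([
  [[1,4,-3,8,0],[1,4,-3,8,0]],
])

```text
clock: 29.8
tool_pos: [0.4839, 0.0061, 0.4852]
orientation: [0.032, 0.996, -0.021, -0.075]
force: [0.3, -0.8, -1.1]
gripper_width: 0.713
```

Request:
carry_out([
  [[1,4,-3,8,0],[1,4,-3,8,0]],
])

```text
clock: 29.97
tool_pos: [0.493, -0.019, 0.4951]
orientation: [0.034, 0.998, -0.02, -0.058]
force: [0.3, 0.3, -1.3]
gripper_width: 0.715
```

Request:
carry_out([
  [[1,4,-3,8,0],[1,4,-3,8,0]],
])

```text
clock: 30.13
tool_pos: [0.5017, -0.0431, 0.505]
orientation: [0.037, 0.998, -0.02, -0.04]
force: [-0.6, 0.3, -1.7]
gripper_width: 0.715
```

Request:
carry_out([
  [[1,4,-3,8,0],[1,4,-3,8,0]],
])

```text
clock: 30.3
tool_pos: [0.51, -0.0662, 0.5148]
orientation: [0.041, 0.999, -0.02, -0.023]
force: [-1.0, -0.9, -1.4]
gripper_width: 0.713
```

Request:
carry_out([
  [[1,4,-3,8,0],[1,4,-3,8,0]],
])

```text
clock: 30.47
tool_pos: [0.5179, -0.0882, 0.5247]
orientation: [0.045, 0.999, -0.019, -0.005]
force: [-0.2, 0.1, -1.3]
gripper_width: 0.713
```

```bash
python3 -c "
from h import *
st()"
```

```text
30.47 tcp [ 0.5179 -0.0882  0.5247] r 0.525 z [-0.011 -0.09  -0.996] jaw [-0.038 -0.995  0.09 ] j [-0.278  0.404  0.956  2.109 -0.09   2.902] F [-0.2  0.1 -1.3] w 0.713
```

The tool is upright again except for about 5° sideways, which is fine for setting the bin down. I'll carry it back to its place.

Request:
carry_out([
  [[1,0,3,-2,7],[1,0,7,-4,14],[1,-0.5,11,-7,18],[1,-0.7,15,-10,18],[1,-1,19,-12,18]],
])

```text
clock: 30.88
tool_pos: [0.5081, 0.081, 0.4153]
orientation: [0.045, 0.99, 0.137, 0.001]
force: [0.6, 0.4, -0.8]
gripper_width: 0.717
```

Request:
carry_out([
  [[1,0,4,-1,7],[1,-1,8,-3,14],[1,-2,12,-6,17],[1,-3,16,-9,17],[1,-3.8,19,-12,17]],
])

```text
clock: 31.3
tool_pos: [0.4736, 0.2542, 0.3106]
orientation: [0.044, 0.958, 0.282, 0.008]
force: [0.9, 0.6, -1.3]
gripper_width: 0.717
```

Request:
carry_out([
  [[1,0,0,-4,0],[1,0,0,-8,0],[1,0,0,-12,0],[1,0,0,-15,0],[1,0,0,-16,0]],
])

```text
clock: 31.72
tool_pos: [0.4707, 0.253, 0.1457]
orientation: [0.045, 0.958, 0.282, 0.004]
force: [-0.8, -0.1, -1.4]
gripper_width: 0.71
```

```bash
python3 -c "
from h import *
s,r=st(); f=lip(s,r)[2]
print([f([a*.055,b*.031,0]).round(4).tolist() for a in(-1,1) for b in(-1,1)])"
```

```text
31.72 tcp [0.4707 0.253  0.1457] r 0.534 z [ 0.033 -0.083 -0.996] jaw [ 0.541 -0.837  0.088] j [ 0.386  0.338 -0.23   1.004 -0.09   2.955] F [-0.8 -0.1 -1.4] w 0.71
[[0.5114, 0.3123, 0.1069], [0.5449, 0.2605, 0.1124], [0.4189, 0.2528, 0.1088], [0.4525, 0.2009, 0.1143]]
```

Request:
carry_out([
  [[1,0,0,-3,0],[1,0,0,-6,0],[1,0,0,-8.5,0],[1,0,0,-10,0],[1,0,0,-10.2,0]],
])

```text
clock: 32.13
tool_pos: [0.4684, 0.2521, 0.0406]
orientation: [0.045, 0.958, 0.282, 0.001]
force: [-1.4, 0.2, -2.7]
gripper_width: 0.716
```

Request:
carry_out([
  [[1,0,0,-0.2,0],[1,0,0,-0.4,0],[1,0,0,-0.4,0]],
])

```text
clock: 32.38
tool_pos: [0.4681, 0.2518, 0.0378]
orientation: [0.045, 0.958, 0.282, 0.001]
force: [-3.3, -2.7, 5.0]
gripper_width: 0.721
```

Contact at 5 N. I'll open and rise along the tool axis, which is nearly vertical.

Request:
carry_out([
  [[0.5,0,0,0,0],[0,0,0,0,0],[0,0,0,0,0],[0,0,0,0,0],[0,0,0,0,0]],
])

```text
clock: 32.8
tool_pos: [0.4683, 0.2519, 0.038]
orientation: [0.045, 0.958, 0.282, 0.001]
force: [-0.0, -0.7, 0.6]
gripper_width: 1.002
```

Request:
carry_out([
  [[0,0,0.1,1.5,0],[0,0,0.3,4,0],[0,0,0.6,8,0],[0,0,0.9,12,0],[0,0,0.9,16,0]],
])

```text
clock: 33.22
tool_pos: [0.4678, 0.261, 0.1999]
orientation: [0.045, 0.958, 0.282, 0.001]
force: [1.3, -0.1, 0.6]
gripper_width: 1.001
```

Request:
carry_out([
  [[0,0,0,4,0],[0,0,-3,8,0],[0,0,-7,12,0],[0,0,-11,14,0],[0,0,-15,14,0]],
])

```text
clock: 33.63
tool_pos: [0.4682, 0.1313, 0.3382]
orientation: [0.045, 0.958, 0.283, 0.003]
force: [1.7, -0.7, 0.2]
gripper_width: 0.995
```

Request:
carry_out([
  [[0,1,-4,2,0],[0,2,-7,4,0],[0,2,-9,4,0],[0,2,-9,4,0]],
])

```text
clock: 33.97
tool_pos: [0.4889, 0.0379, 0.3792]
orientation: [0.046, 0.958, 0.281, 0.004]
force: [0.5, 0.5, -0.2]
gripper_width: 0.998
```

```bash
python3 - <<'E'
from h import *
s,r=st(); w=eyes.read_camera('wrist'); a=eyes.read_camera('side'); t=eyes.read_camera('top'); save(w,'w13.png'); save(a,'s13.png'); save(t,'t13.png')
print('funnel w',fitc(w,s,(.569,.019),[(.074,.174)],.012),'side',fitc(a,None,(.569,.019),[(.074,.174)],.012))
u=proj(w,[.569,.019,.09],s); print(u)
# montage: wrist funnel crop, side tube crop, side bin crop, top crop
def crop(c,u,h,ww): 
    x,y=int(np.clip(u[0],ww,560-ww)),int(np.clip(u[1],h,420-h)); return cv2.resize(cv2.cvtColor(c['img'],4)[y-h:y+h,x-ww:x+ww],(400,300),interpolation=2)
M=np.vstack([np.hstack([crop(w,u,105,140),crop(a,proj(a,[.569,.019,.07]),36,48)]),np.hstack([crop(a,proj(a,[.475,.255,.02]),45,60),crop(t,proj(t,[.5,.1,.02]),75,100)])])
cv2.imwrite('pics/m14.png',M)
E
```

```text
33.97 tcp [0.4889 0.0379 0.3792] r 0.49 z [ 0.033 -0.086 -0.996] jaw [ 0.539 -0.837  0.09 ] j [-0.042  0.177  0.186  1.542 -0.084  2.526] F [ 0.5  0.5 -0.2] w 0.998
funnel w (array([0.5685, 0.0165]), 35.7) side (array([0.5695, 0.019 ]), 60.0)
[301.41983262 134.24758758]
```

View pics/m14.png

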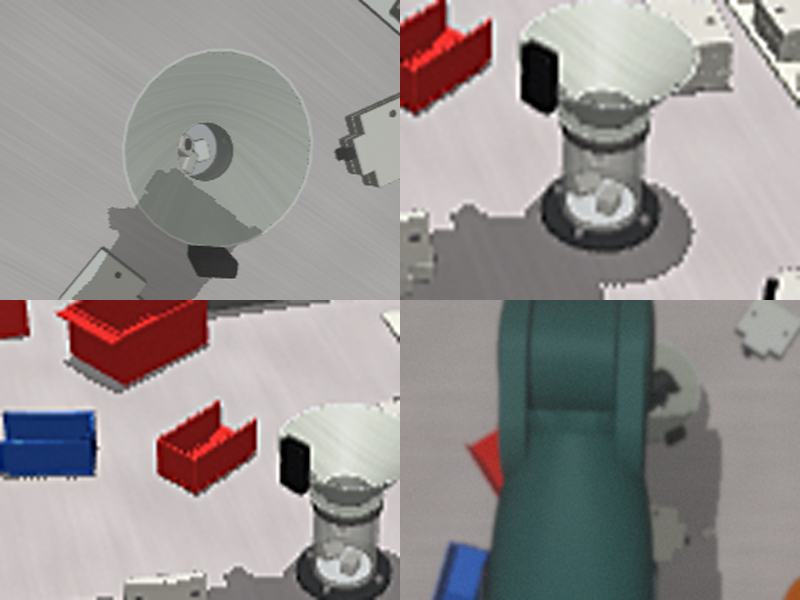

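The funnel is empty and seated, with its clear bore showing blocks on the tube floor. The bin stands upright and empty. No pictures are left, so I'll move the arm aside and check numerically for strays.

Request:
carry_out([
  [[0,-3,-4,2,0],[0,-5,-8,4,0],[0,-7,-12,6,0],[0,-9,-16,6,0],[0,-10,-20,6,0]],
])

```text
clock: 34.53
tool_pos: [0.3958, -0.1327, 0.4375]
orientation: [0.046, 0.958, 0.284, 0.004]
force: [0.9, 0.5, -0.1]
gripper_width: 1.003
```

Request:
carry_out([
  [[0,-2,-4,0,0],[0,-4,-8,0,0],[0,-6,-12,0,0],[0,-7,-15,0,0],[0,-7,-15,0,0]],
])

```text
clock: 34.95
tool_pos: [0.3239, -0.2872, 0.4364]
orientation: [0.045, 0.958, 0.282, 0.003]
force: [-0.3, 0.4, -0.4]
gripper_width: 0.997
```

```bash
python3 - <<'E'
from h import *
s,r=st(); a=eyes.read_camera('side'); t=eyes.read_camera('top'); save(a,'s15.png'); save(t,'t15.png')
for n,c,old in(('side',a,'side0'),('top',t,'top0')):
    o=cv2.cvtColor(cv2.imread(f'pics/{old}.png'),4); d=cv2.absdiff(o,c['img']).max(2); m=cv2.morphologyEx((d>35).astype(np.uint8),cv2.MORPH_CLOSE,np.ones((3,3)))
    k,l,stt,ce=cv2.connectedComponentsWithStats(m)
    for i in range(1,k):
        if stt[i,4]>=6: print(n,stt[i].tolist(),atz(c,ce[i],.01)[:2].round(3),'old',o[l==i].mean(0).round(),'new',c['img'][l==i].mean(0).round())
print('home',fitc(a,None,(.569,.019),[(.074,.174)],.012),fitc(a,None,(.569,.019),[(.039,.114)],.012),fitc(t,None,(.569,.019),[(.074,.174)],.012))
# funnel lug height via side view, tube contents as ASCII
g=cv2.cvtColor(a['img'],7); u=proj(a,[.569,.019,.03]).astype(int); print(u); print('\n'.join(' '.join('%3d'%v for v in row) for row in g[u[1]-12:u[1]+12,u[0]-13:u[0]+14]))
E
```

```text
34.95 tcp [ 0.3239 -0.2872  0.4364] r 0.433 z [ 0.031 -0.085 -0.996] jaw [ 0.541 -0.837  0.088] j [-0.896  0.056  0.198  1.627 -0.029  1.672] F [-0.3  0.4 -0.4] w 0.997
side [0, 0, 288, 311, 47663] [0.027 0.955] old [97. 87. 83.] new [81. 77. 70.]
side [129, 0, 5, 4, 12] [-0.025  3.615] old [40. 52. 54.] new [48. 59. 64.]
side [150, 0, 9, 26, 37] [0.163 3.095] old [20. 33. 33.] new [54. 63. 69.]
side [111, 32, 5, 6, 15] [-0.168  2.553] old [19. 18. 19.] new [34. 55. 55.]
side [157, 53, 4, 9, 14] [0.146 1.932] old [33. 31. 32.] new [46. 54. 61.]
side [151, 61, 6, 3, 8] [0.101 1.849] old [28. 26. 27.] new [47. 54. 61.]
side [290, 173, 44, 33, 871] [0.636 0.213] old [170. 165. 163.] new [171. 173. 167.]
side [140, 183, 8, 2, 9] [-0.001  0.431] old [42. 45. 45.] new [78. 88. 88.]
side [116, 184, 14, 7, 29] [-0.084  0.432] old [51. 53. 53.] new [82. 87. 87.]
side [133, 185, 6, 5, 11] [-0.034  0.415] old [31. 30. 30.] new [68. 66. 67.]
side [142, 211, 4, 2, 6] [-0.009  0.248] old [63. 91. 90.] new [41. 59. 59.]
side [299, 212, 11, 8, 38] [0.565 0.052] old [163. 164. 163.] new [151. 151. 14
[... 3496 characters left out ...]
 140 145 149 132 142 224 221 229 135  83  45  53  53
 44  52  54  52  49 101 135 232 221 217 217 220 227 127 135 140 141 123 222 225 224 235 102  81  44  49  50
 33  54  54  53  50  79 107 153 231 224 220 219 224 217 198 151 133 193 229 228 234 151 101  55  89  68  48
  8  55  55  56  53  53  82 114 153 207 231 228 227 228 227 225 223 231 236 180 133 114  79  88 141 109  46
 68  41  53  55  54  52  53  83 133 128 151 156 211 211 210 214 185 187 139 128 133  87  49  60 118  88  46
132  48  43  55  56  54  49  49  94 119 147 142 142 140 140 141 135 149 141  91  72  53  51  51  65  57  42
135  90  25  41  51  54  53  36 134 137  64  67  77  91  91  92  88  72  69  55  51  53  55  53  53  49  37
```

The difference images show a new grey blob at about (0.372, -0.07) in both views. A block has fallen on the table beside breaker_c, so I'll go and look with the wrist camera.

Request:
carry_out([
  [[0,1,4,-4,0],[0,1,8,-8,0],[0,2,12,-11,0],[0,2,16,-13,0],[0,2,17,-13,0]],
])

```text
clock: 35.47
tool_pos: [0.3446, -0.1177, 0.3092]
orientation: [0.045, 0.958, 0.284, 0.003]
force: [1.3, 0.4, 0.2]
gripper_width: 0.999
```

```bash
python3 - <<'E'
from h import *
s,r=st(); w=eyes.read_camera('wrist'); save(w,'w16.png')
for n in('block0_center','breaker_c'): print(n,[(np.round(k['position']).tolist(),round(k['p'],2),atz(w,k['position'],.009,s)[:2].round(4)) for k in nets.spot_in(w,n)[:5]])
u=proj(w,[.372,-.07,.01],s); print(u); x,y=u.astype(int)
g=cv2.cvtColor(w['img'],7); x0,y0=max(x-66,0),max(y-42,0)
print(x0,y0); print('\n'.join(' '.join('%3d'%v for v in row) for row in g[y0:y0+84:3,x0:x0+132:4]))
E
```

```text
35.47 tcp [ 0.3446 -0.1177  0.3092] r 0.364 z [ 0.032 -0.083 -0.996] jaw [ 0.544 -0.834  0.087] j [-0.511 -0.073 -0.273  1.301 -0.057  2.051] F [1.3 0.4 0.2] w 0.999
block0_center [([242.0, 140.0], 0.56, array([ 0.3731, -0.072 ]))]
breaker_c [([186.0, 106.0], 0.67, array([0.3707, 0.0125]))]
[240.02384176 140.14203906]
174 98
183 182 183 182 182 183 183 183 183 183 182 182 158 146 157 161 159 160 158 161 160 160 161 160 159 162 163 162 164 161 162 165 161
183 183 183 184 183 183 183 183 183 183 184 183  95 159 159 159 160 159 161 158 161 160 160 161 158 160 163 163 162 163 161 160 165
182 183 183 183 183 183 183 183 183 183 183 126 117 161 158 159 158 160 159 161 159 161 161 160 161 159 159 162 162 161 162 161 160
183 183 183 183 183 184 184 183 183 183 180 108 161 165 160 158 160 159 160 158 161 159 161 162 159 160 160 160 162 162 162 162 161
183 183 183 183 183 183 183 183 184 183 183 109 160 161 164 160 159 160 160 159 159 160 160 162 163 161 159 160 160 162 162 162 162
183 184 183 183 183 183 184 184 184 183 184 181 162 158 161 163 160 158 161 161 159 158 162 160 162 164 161 159 1
[... 2222 characters left out ...]
 116 117 116 114 115 115 114 117 115 116
164 168 163 165 164 170 168 167 166 169 166 169 167 165 168 166 162 161 166 162 165 164 114 116 118 116 115 114 114 116 113 116 114
165 164 165 164 164 164 169 169 166 165 168 167 169 168 164 167 166 163 160 165 136 114 114 114 115 118 116 114 115 114 115 114 117
164 167 164 165 166 164 164 166 169 166 166 166 168 167 167 164 167 165 165 111 113 113 114 115 113 116 117 115 113 116 113 115 114
164 163 166 164 166 167 163 165 165 170 167 166 166 167 167 166 163 140 115 116 111 111 114 110 114 114 115 117 115 113 116 113 115
163 163 163 166 165 165 167 164 164 165 170 166 165 166 140 116 141 115 116 114 115 111 110 113 111 114 114 115 117 115 114 116 114
```

```bash
python3 - <<'E'
from h import *
s,r=st(); w=eyes.read_camera('wrist'); g=cv2.cvtColor(w['img'],7)
m=np.zeros_like(g); m[128:152,226:256]=(g[128:152,226:256]>173); m2=np.zeros_like(g); m2[128:152,226:256]=(g[128:152,226:256]<135)
for q in(m,m2):
    n,l,st_,ce=cv2.connectedComponentsWithStats(q)
    for i in range(1,n):
        if st_[i,4]>8: print(st_[i].tolist(),ce[i].round(1),cv2.minAreaRect(np.argwhere(l==i)[:,::-1].astype(np.float32)),atz(w,ce[i],.018,s)[:2].round(4))
print('\n'.join(' '.join('%3d'%v for v in row) for row in g[128:152,226:254]))
E
```

```text
35.62 tcp [ 0.3447 -0.1168  0.3101] r 0.364 z [ 0.032 -0.083 -0.996] jaw [ 0.549 -0.831  0.086] j [-0.509 -0.073 -0.271  1.305 -0.057  2.048] F [ 0.4  0.3 -0.6] w 0.999
[233, 135, 15, 11, 140] [240.3 140.1] ((240.361572265625, 140.1077117919922), (13.891890525817871, 9.798744201660156), 7.125016689300537) [ 0.3724 -0.0691]
[235, 133, 16, 15, 38] [245.1 139. ] ((242.5, 140.0), (14.0, 15.0), 90.0) [ 0.3771 -0.0737]
160 161 161 162 163 163 160 160 161 162 162 161 159 158 159 160 161 161 162 162 162 160 160 160 161 160 160 160
161 160 160 161 162 163 163 161 160 160 163 163 162 160 159 159 160 162 162 161 163 162 161 160 160 160 160 160
162 161 160 161 161 162 162 163 163 160 160 162 163 162 161 159 160 160 160 162 161 163 162 162 160 160 160 161
165 162 159 159 160 161 163 162 163 162 161 161 163 163 163 162 160 158 159 160 161 162 162 162 162 161 161 160
163 165 164 161 160 160 161 161 161 163 163 162 162 161 162 163 163 163 160 159 159 161 162 161 163 162 161 161
160 162 163 165 162 160 160 160 142 117 112 119 119 105  97 124 154 138 148 161 160 160 161 161 162 161 163 162
160 160 160
[... 1304 characters left out ...]
 171 133 111 146 163 163 163
167 166 165 164 164 163 165 153 136 113 121 134 132 137 146 151 155 159 159 161 161 155 126 111 148 161 162 162
169 167 166 166 165 164 164 164 165 165 166 166 166 167 168 154 125 134 134 110 121 110 144 164 164 163 162 161
169 170 168 167 166 165 164 164 162 164 166 165 165 166 166 167 169 169 168 166 163 161 161 162 163 165 164 163
166 168 169 168 168 166 165 164 164 163 163 164 166 166 166 167 168 168 169 168 167 165 162 161 162 163 164 164
165 166 167 168 169 167 167 166 165 164 163 164 164 165 165 166 166 167 168 168 168 168 167 164 161 161 162 164
166 166 166 166 167 168 168 168 167 166 165 164 164 163 164 165 167 166 167 167 168 169 169 168 166 162 161 162
```

The block is clearly at (0.372, -0.070), about 20 mm clear of breaker_c's tab. I'll turn about 84° so the fingers stay clear of the breaker, with the jaw partly closed.

Request:
carry_out([
  [[0.45,1,2,-2,7],[0.45,2,3,-5,14],[0.45,2.7,4.7,-7,21],[0.45,2.7,4.7,-9,28],[0.45,2.7,4.7,-9,35]],
])

```text
clock: 36.08
tool_pos: [0.3716, -0.0706, 0.2184]
orientation: [0.04, 0.825, 0.564, 0.016]
force: [-0.9, -0.1, -0.2]
gripper_width: 0.552
```

Request:
carry_out([
  [[0.45,0,0,0,7],[0.45,0,0,0,14],[0.45,0,0,0,21],[0.45,0,0,0,28],[0.45,0,0,0,35]],
])

```text
clock: 36.5
tool_pos: [0.3722, -0.0711, 0.219]
orientation: [0.034, 0.615, 0.788, 0.028]
force: [0.3, 0.2, -0.6]
gripper_width: 0.548
```

Request:
carry_out([
  [[0.45,0,0,-2,7],[0.45,0,0,-4,14],[0.45,0,0,-6,14],[0.45,0,0,-6,14]],
])

```text
clock: 36.83
tool_pos: [0.3714, -0.071, 0.1569]
orientation: [0.029, 0.514, 0.856, 0.032]
force: [-0.4, -0.3, -0.1]
gripper_width: 0.55
```

```bash
python3 - <<'E'
from h import *
s,r=st(); w=eyes.read_camera('wrist'); save(w,'w17.png'); g=cv2.cvtColor(w['img'],7)
u=proj(w,[.3724,-.0695,.018],s); print(u); x,y=u.astype(int); x0,y0=x-45,y-36
print([(k['position'],k['p']) for k in nets.spot_in(w,'block0_center')[:3]],atz(w,u,.018,s))
print(x0,y0);print('\n'.join(' '.join('%3d'%v for v in row) for row in g[y0:y0+72:3,x0:x0+90:3]))
E
```

```text
36.83 tcp [ 0.3714 -0.071   0.1569] r 0.378 z [ 0.082  0.025 -0.996] jaw [0.879 0.469 0.084] j [-0.447  0.02  -0.612  0.875  0.057  0.636] F [-0.4 -0.3 -0.1] w 0.55
[266.13163592 203.63220451]
[([265.8, 204.5], 0.95)] [ 0.3724 -0.0695  0.018 ]
221 167
183 181 179 180 181 180 181 179 179 182 180 179 183 180 177  89  78  78 111 174 154 167 197 197 198 197 197 198 175 151
130 181 177 182 180 181 178 176 181 181 179 179 182 179 179 180 147  77 174 178 174 175 146 194 197 197 197 189 176 176
129 163 180 180 180 180 178 178 182 180 180 182 180 177 180 178 181 174 174 177 174 176 174 121 181 197 197 165 177 174
128 125 181 128 129 178 175 180 181 179 179 181 179 178 178 181 179 174 180 173 176 177 175 173 175 153 164 175 175 179
126 126 128 128 128 162 178 182 179 179 182 179 176 180 178 180 174 175 176 174 175 173 177 171 174 176 173 175 175 176
123 128 128 128 125 123 179 181 178 179 181 178 178 178 180 179 173 180 174 176 177 176 173 176 177 174 175 173 180 174
127 127 128 127 124 126 129 179 179 182 179 176 179 179 180 173 175 175 175 175 173 176 172 175 174 174 175 175 175 173
128 125 
[... 1331 characters left out ...]
 123 125 126 127 120 126 121 123 125 123 122 125 124 122 123 124 125 124 122 124 124 122 124 124 124
124 120 124 124 123 124 126 127 125 123 123 124 122 123 125 122 124 122 123 124 124 124 123 124 124 123 124 124 125 122
120 123 124 123 123 125 126 127 121 125 122 123 124 122 123 124 123 124 123 123 125 124 124 125 125 123 123 124 124 123
120 125 122 123 123 125 126 124 123 122 123 123 122 125 124 123 123 124 124 124 124 122 125 162 172 123 124 124 123 125
121 123 123 122 125 126 127 121 125 122 124 124 124 123 125 123 122 124 124 125 124 159 176 174 174 124 124 123 124 126
125 122 122 124 127 125 123 125 122 123 123 121 125 123 124 123 123 125 125 125 157 175 175 173 174 175 175 173 125 158
```

The block lies square between the jaws. I'll descend and grip.

Request:
carry_out([
  [[0.45,0,0.1,-4,0],[0.45,0,0.1,-8,0],[0.45,0,0.1,-11,0],[0.45,0,0.1,-12,0],[0.45,0,0.1,-12,0]],
])

```text
clock: 37.35
tool_pos: [0.3723, -0.0703, 0.0387]
orientation: [0.029, 0.515, 0.856, 0.032]
force: [-0.6, 0.2, 0.5]
gripper_width: 0.55
```

Request:
carry_out([
  [[0.45,0,0,-0.7,0],[0.45,0,0,-1.3,0],[0.45,0,0,-1.3,0]],
])

```text
clock: 37.6
tool_pos: [0.373, -0.0706, 0.0259]
orientation: [0.03, 0.515, 0.856, 0.032]
force: [-0.4, 1.0, -0.3]
gripper_width: 0.549
```

Request:
carry_out([
  [[0.6,0,0,-0.2,0],[1,0,0,-0.2,0],[1,0,0,-0.2,0],[1,0,0,-0.2,0],[1,0,0,-0.2,0]],
])

```text
clock: 38.02
tool_pos: [0.3733, -0.0708, 0.0245]
orientation: [0.03, 0.515, 0.856, 0.032]
force: [-1.6, 0.0, 10.2]
gripper_width: 0.18
```

Request:
carry_out([
  [[1,0,0,1,0],[1,0,0,4,0],[1,0,0,8,0],[1,0,0,12,0],[1,0,0,16,0]],
])

```text
clock: 38.43
tool_pos: [0.3726, -0.0704, 0.1869]
orientation: [0.03, 0.515, 0.856, 0.032]
force: [1.7, -0.8, -0.9]
gripper_width: 0.181
```

Request:
carry_out([
  [[1,0,0,4,0],[1,1,1,8,0],[1,4,2,11,0],[1,8,4,12,0],[1,12,5.5,12,0]],
])

```text
clock: 38.85
tool_pos: [0.4871, -0.0174, 0.3104]
orientation: [0.033, 0.516, 0.856, 0.033]
force: [-0.3, -1.2, 0.2]
gripper_width: 0.175
```

Request:
carry_out([
  [[1,4,1.8,0,0],[1,7,3.2,0,0],[1,7.5,3.4,0,0],[1,7.5,3.4,0,0],[1,7.5,3.4,0,0]],
])

```text
clock: 39.27
tool_pos: [0.5616, 0.0166, 0.3102]
orientation: [0.033, 0.515, 0.856, 0.032]
force: [-0.9, -1.1, 0.2]
gripper_width: 0.178
```

```bash
python3 - <<'E'
from h import *
s,r=st(); w=eyes.read_camera('wrist'); a=eyes.read_camera('side')
print(fitc(w,s,(.569,.019),[(.074,.174)],.012)); b=s['tool_pos']+.012*r[:,2]; print('block at',b)
print([(k['position'],round(k['p'],2)) for k in nets.spot_in(w,'block0_center')[:4]],proj(w,b,s),proj(w,[.569,.019,.09],s))
print('stray area', a['img'][245:254,259:268].mean((0,1)))
E
```

```text
39.27 tcp [0.5616 0.0166 0.3102] r 0.562 z [ 0.09   0.022 -0.996] jaw [0.88  0.467 0.089] j [-0.131  0.254  0.102  1.332  0.033  0.954] F [-0.9 -1.1  0.2] w 0.178
(array([0.5695, 0.0165]), 45.0)
block at [0.56262831 0.01688688 0.2982964 ]
[([276.4, 262.6], 0.62)] [277.3132926  268.17701315] [266.90616711 187.07696914]
stray area [121.08641975 116.7037037  116.83950617]
```

Request:
carry_out([
  [[1,0.5,0.2,-3,0],[1,0.5,0.2,-6,0],[1,0.5,0.2,-8,0],[1,0.5,0.2,-8.8,0],[1,0.5,0.2,-8.8,0]],
])

```text
clock: 39.83
tool_pos: [0.5648, 0.0177, 0.2221]
orientation: [0.032, 0.516, 0.855, 0.032]
force: [0.7, -0.7, 0.6]
gripper_width: 0.183
```

Request:
carry_out([
  [[1,0,0,0,0],[0.6,0,0,0,0],[0.55,0,0,0,0],[0.55,0,0,0,0]],
])

```text
clock: 40.17
tool_pos: [0.5652, 0.0176, 0.2231]
orientation: [0.033, 0.516, 0.855, 0.032]
force: [-0.9, 0.2, -0.1]
gripper_width: 0.454
```

Request:
carry_out([
  [[0.55,0,0,3,0],[0.55,0,0,7,0],[0.55,0,0,11,0],[0.55,-2,-1,14,0],[0.55,-4,-2,16,0]],
])

```text
clock: 40.58
tool_pos: [0.5254, -0.0024, 0.3864]
orientation: [0.035, 0.516, 0.855, 0.033]
force: [0.5, -0.3, 0.1]
gripper_width: 0.45
```

Request:
carry_out([
  [[0.55,-3,-1,0,0],[0.55,-6,-2,0,0],[0.55,-7,-3,0,0],[0.55,-7,-3,0,0]],
])

```text
clock: 40.92
tool_pos: [0.4535, -0.0333, 0.3878]
orientation: [0.036, 0.516, 0.855, 0.033]
force: [-0.7, 0.0, 0.3]
gripper_width: 0.451
```

```bash
python3 - <<'E'
from h import *
s,r=st(); w=eyes.read_camera('wrist'); a=eyes.read_camera('side'); save(w,'w18.png'); save(a,'s18.png')
print(fitc(w,s,(.569,.019),[(.074,.174)],.012),fitc(a,None,(.569,.019),[(.074,.174)],.012))
u=proj(w,[.569,.019,.114],s);print(u,[(k['position'],round(k['p'],2)) for b in (0,1) for k in nets.spot_in(w,f'block{b}_center')[:6]])
x,y=u.astype(int); g=cv2.cvtColor(w['img'],7); print('\n'.join(' '.join('%3d'%v for v in row) for row in g[y-34:y+34:2,x-34:x+34:2]))
g=cv2.cvtColor(a['img'],7); u=[309,217]; print('\n'.join(' '.join('%3d'%v for v in row) for row in g[u[1]-12:u[1]+10,u[0]-9:u[0]+12]))
E
```

```text
40.92 tcp [ 0.4535 -0.0333  0.3878] r 0.455 z [ 0.096  0.02  -0.995] jaw [0.88  0.465 0.094] j [-0.28   0.07   0.079  1.493  0.045  0.808] F [-0.7  0.   0.3] w 0.451
(array([0.568, 0.016]), 39.4) (array([0.57  , 0.0185]), 59.7)
[349.23702829 181.26178557] [([336.5, 184.6], 0.5)]
 76  76  76  76 115 183 159 151 152 151 153 152 152 148 150 150 149 150 152 156 153 155 154 155 153 152 153 155 152 156 155 154 151 152
 76  76  75  75 177 161 155 153 151 152 151 152 152 152 147 151 149 149 149 155 154 154 154 154 153 151 153 155 151 155 155 154 152 151
 75  75  75 177 161 156 155 155 154 151 152 150 152 152 151 149 151 147 150 152 155 153 154 153 154 151 152 155 152 156 156 154 152 152
 74  78 173 161 154 153 155 155 155 155 151 153 151 152 152 149 150 150 149 150 154 154 155 153 155 152 153 154 152 156 157 156 152 152
 76 121 176 154 153 153 155 155 154 154 154 151 152 151 153 152 148 150 150 150 153 156 154 155 155 152 153 155 154 156 156 156 154 152
 78 181 155 155 155 154 153 153 155 155 153 154 150 151 151 152 150 148 149 148 151 156 153 155 155 154 153 154 156 155 155 156 154 152
175 
[... 4951 characters left out ...]
 140 169 204  90  99 103  42
 75  87 136 109 159 159 161 162 166 140 125 140 138 137 133 139 223 181  93 100  41
 60  87 166 104 163 160 162 161 158 170 123 139 139 137 134 137 220 217 109  98  39
 62  88 197 102 116 112 108 106 141 191 146 138 139 138 136 135 215 217 151  94  44
 57  91 167 179 178 174 175 205 208 218 132 130 139 136 127 185 213 217 128  79  43
 46  95 131 221 211 208 207 211 211 218 127 131 136 134 120 216 215 223  97  76  40
 46  74 102 146 220 214 210 208 209 214 159 146 131 126 144 223 223 143  96  53  84
 49  48  78 108 143 196 219 215 214 216 212 214 215 187 220 175 127 107  74  82 133
 52  49  50  79 125 121 144 148 201 199 200 202 179 175 134 122 127  83  47  56 113
```

The funnel cone and bore are clear and the pile is in the tube. To look for another stray I'll return close to the start pose, so the pictures can be compared with the first ones.

Request:
carry_out([
  [[0,-1,4,0,7],[0,-2,8,0,14],[0,-3,12,0,21],[0,-4,16,0,28],[0,-5,20,0,35]],
])

```text
clock: 41.53
tool_pos: [0.4056, 0.1701, 0.3863]
orientation: [0.023, 0.232, 0.972, 0.042]
force: [0.8, 0.5, -0.5]
gripper_width: 1.0
```

Request:
carry_out([
  [[0,-3,3,0,5],[0,-6,6,0,11],[0,-9,9,0,11],[0,-12,12,0,11],[0,-14,14,0,11]],
])

```text
clock: 41.95
tool_pos: [0.2635, 0.3121, 0.3863]
orientation: [0.019, 0.137, 0.989, 0.044]
force: [0.4, -0.1, -0.7]
gripper_width: 1.002
```

Request:
carry_out([
  [[0,-3,4,-3,0],[0,-6,8,-6,0],[0,-9,12,-10,0],[0,-12,16,-13,0],[0,-12,19,-14,0]],
])

```text
clock: 42.37
tool_pos: [0.1631, 0.4564, 0.2751]
orientation: [0.019, 0.136, 0.99, 0.044]
force: [1.8, 0.7, 0.3]
gripper_width: 1.0
```

```bash
python3 - <<'E'
from h import *
s,r=st(); a=eyes.read_camera('side'); t=eyes.read_camera('top'); save(a,'s19.png'); save(t,'t19.png')
for n,c,old in(('side',a,'side0'),('top',t,'top0')):
    o=cv2.cvtColor(cv2.imread(f'pics/{old}.png'),4); d=cv2.absdiff(o,c['img']).max(2); m=(d>22).astype(np.uint8)
    k,l,stt,ce=cv2.connectedComponentsWithStats(m)
    for i in range(1,k):
        if stt[i,4]>=8 and not(n=='side' and stt[i,1]+stt[i,3]<150): print(n,stt[i].tolist(),atz(c,ce[i],.01)[:2].round(3),'old',o[l==i].mean(0).round(),'new',c['img'][l==i].mean(0).round())
    print(n,[(np.round(k['position']).tolist(),round(k['p'],2)) for b in range(2) for k in nets.spot_in(c,f'block{b}_center')[:5]])
print(binfit(a,None,(.48,.257,147)),fitc(a,None,(.569,.019),[(.074,.174)],.012),fitc(t,None,(.569,.019),[(.074,.174)],.012))
E
```

```text
42.37 tcp [0.1631 0.4564 0.2751] r 0.485 z [ 0.049  0.083 -0.995] jaw [0.267 0.959 0.093] j [ 1.061  0.12  -0.166  1.188 -0.002  1.333] F [1.8 0.7 0.3] w 1.0
side [21, 0, 47, 194, 1447] [-0.529  1.621] old [39. 63. 63.] new [21. 34. 34.]
side [0, 27, 48, 172, 2640] [-0.622  1.367] old [57. 62. 58.] new [34. 46. 47.]
side [68, 40, 43, 112, 727] [-0.332  1.759] old [36. 40. 36.] new [80. 66. 53.]
side [74, 158, 81, 73, 1002] [-0.13   0.371] old [74. 85. 85.] new [38. 47. 48.]
side [161, 165, 27, 42, 386] [0.112 0.396] old [101. 100. 101.] new [174. 169. 170.]
side [250, 170, 35, 31, 634] [0.479 0.297] old [156.  95.  94.] new [156.  97.  96.]
side [182, 172, 21, 64, 321] [0.179 0.302] old [178. 172. 172.] new [123. 119. 119.]
side [290, 173, 44, 33, 733] [0.645 0.211] old [170. 166. 163.] new [148. 150. 144.]
side [28, 187, 87, 58, 473] [-0.303  0.22 ] old [35. 52. 52.] new [125. 120. 115.]
side [145, 208, 25, 41, 221] [0.052 0.16 ] old [56. 75. 79.] new [45. 59. 61.]
side [302, 211, 14, 15, 106] [0.575 0.036] old [184. 186. 186.] new [140. 139. 135.]
side [52, 212, 3, 6, 10] [-0.328  
[... 2276 characters left out ...]
] old [44. 53. 52.] new [58. 81. 79.]
top [324, 357, 4, 6, 16] [ 0.062 -0.131] old [126. 123. 122.] new [94. 91. 90.]
top [0, 383, 34, 26, 109] [-0.044  0.814] old [38. 64. 63.] new [21. 35. 34.]
top [0, 404, 11, 12, 53] [-0.081  0.852] old [27. 45. 45.] new [45. 52. 49.]
top [35, 408, 14, 8, 46] [-0.089  0.736] old [37. 64. 63.] new [21. 35. 34.]
top [172, 413, 5, 4, 9] [-0.098  0.332] old [32. 31. 30.] new [48. 52. 55.]
top [19, 417, 7, 3, 12] [-0.111  0.794] old [32. 57. 55.] new [68. 74. 71.]
top [([442.0, 187.0], 0.18), ([218.0, 151.0], 0.63)]
(array([  0.43580484,   0.53297657, 142.22714564]), np.float64(0.5406235238545111)) (array([0.5695, 0.018 ]), 60.8) (array([0.57 , 0.018]), 32.2)
```

The remaining changes come from the funnel, tube, bin, arm and shadows, and no other stray shows. The robot is clear of everything, so I'll hand in.

```bash
python3 -c "
from h import *
print(bot.job_done()); print(monitor.observe()['clock'])"
```

```text
the job is handed in; nothing more can be done
None
the job is handed in; nothing more can be done
```

The job is handed in at about 42.5 s. As far as I can tell it is done, with two caveats: one block did not go in from the bin, and I could not count all four in the tube.

- **Funnel:** it first caught on the rim at 25 N. I backed off, shifted it 5 mm, and it then slid in freely; the collar touched at the expected height. The last fits put it upright and centred at (0.57, 0.018), within about 2 mm of the tube axis, with nothing jammed in it.
- **Pouring:** the moves allow no tilt, so I built up about 42° by repeatedly driving the tool past its height limit. I poured over the funnel with two short shakes, un-tilted the tool, and set the bin upright and empty on the table. That is about 4 cm from where it started and turned the other way.
- **Stray block:** one block missed the funnel, probably slipping out early during the lowering. I found it on the table next to breaker_c, picked it up and dropped it through the funnel by hand, after the bin was already down.

**Last checks:**
- The before and after pictures show no other stray block and no bystander moved.
- The tube clearly shows a pile, but I could not separate four blocks in the pictures. Four is inferred from the empty bin, the clear funnel and the clean table.
- A final numeric fit of the bin failed because it locked onto the larger red bin. That the bin is upright rests on the last picture I viewed.

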